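# Load the plate shaker with rock-chip trays

### The arm

A 6-joint arm with a two-finger parallel gripper is mounted at the origin on the work surface. World frame = base frame: x ahead of the robot, y to its left, z up, the work surface at z = 0. Lengths are in mm, angles in rad, forces in N, time in s.
With the tool pointing down it reaches from about 350 to 875 mm from the base axis. Payload 4.2 kg.
Tool frame: the origin (TCP) lies midway between the tips of the shut fingers; the grasp point (between the pads) lies 19 mm behind it; z points along the fingers, y is the line along which they close (so a half turn about z gives the same grasp; the last joint's range is limited). The gripper opens to 85 mm and grips with 20 to 120 N. Pads are 22 mm wide; open, the fingers measure 114 mm over their backs; the gripper's body (76 mm by 85 mm) begins 54 mm behind the grasp point. The pads swing forward as they close: fully open they stand 13 mm farther back than shut.
Start: joints at [1.424, 0.385, 0.008, 0, -1.194, -0.259], TCP at [246.688, 574.234, 231.312] pointing down, gripper open.
Joint ranges: [-3.14, 3.14], [-1.21, 2.06], [-1.07, 1.41], [-3.16, 2.05], [-2.99, -0.16], [-3.1, 3.1]. Speed limits (rad/s): [2.79, 2.79, 3.14, 3.14, 3.14, 3.14].

### API

Orientations are given as a unit quaternion [x, y, z, w].
In Python, from bench import arm gives the robot as it stands.
- The arm moves only by the tool send_rows, never from a script. Its argument "targets" is a list of rows, each an object of numbers: "gripper": the gripper command: -1 is fully open, 1 is shut, values between are in proportion; "x", "y", "z": the shift along the tool's x, y, z in cm; "ax", "ay", "az": the turn, a rotation vector about the tool's x, y, z in degrees. A call has 1 to 5 rows; each row shifts and turns the commanded pose from where the row before left it, along the tool's axes as they then stand; what a row does not reach is not made up. A row lasts 1/12 s, in which the tool goes at most 41.7 mm and 7.16 degrees, less where a joint would pass 70% of its speed; a pose out of reach is approached as far as the arm can. A call is refused whole if a number of a shift passes 4.17 or a number of a turn 7.16, either way. A call with a gripper value outside its range is refused whole. The fingers move at their own pace and stop on an object; the grip force is fixed at half the most. Time passes only in rows, so rows that do not move let the fingers close. It gives the time, the measured TCP pose, the force, the opening and the grip force at its end, in the units of the state.
- arm.read_state(): the state, without advancing time (a new reading comes with each control period).
- arm.get_image(name): name is "scene" or "side" or "wrist"; returns (picture, depth): 480x640x3 uint8, red, green, blue; 480x640 float32, mm along the optical axis (not along the pixel's ray), 0 where there is no reading.
- arm.camera_model(name): a dict with "fx", "fy", "cx", "cy" (pixels), "cam_to_world" (4x4, takes a point from camera to world coordinates). Camera axes: x right, y down, z forward; pixel columns grow to the right and rows downward; lengths in mm; the calibration is good to about 2 mm. A picture is of the moment at which its call begins: read the wrist's pose just before it. camera_model takes no time and is no camera call; for the wrist camera it gives the pose at the moment of the call.
- arm.job_done(): hands the job in; it is judged then, once.
Trained networks look in the newest picture that a camera, given by its name, has taken for a name from the list of things; names that differ only in an ending like _2 or _b are one class to them, and where a whole thing is asked for, a point or a joint stands for the part that bears it (a point fixed in the world has none). Each returns a list of dicts, best first, with "score" (0 to 1); they miss things now and then, are a little off and sometimes report something else, mostly with a low value. They report only what shows in the picture. A call takes as long as a camera call. They do not tell look-alikes from the thing itself.
- arm.boxes_of(camera, thing): "rect" ([left, top, width, height] in pixels, round what is visible of it).
The state is a dict: "clock": time; "joints": joint angles; "joint_vel": joint speeds; "joint_efforts": joint torques, N m; "position": TCP position; "ee_rot": TCP orientation; "contact_force": force on the tool from outside, world axes, zero at the start; "wrist_torque": the same for the moment, N m; "gripper_width": finger opening in mm; "grasp_force": force on a finger pad.
Only numpy, scipy, OpenCV 4.12 (cv2) and the standard library are available. Lean on these libraries where they do the work, as an engineer would, in place of code of your own. Each camera call takes 0.05 s, during which the arm holds its last target. There are 200 camera calls.

### The job

The shaker runs empty: first swing its red lever fully back to the stop, then take the blue cover off the carrier and set it on the grey mat. Stack every rock-chip tray on the bench (two to four) upright on the carrier, orange cut corners matched so that each skirt sits fully down over the one below, and only then put the cover on top in the same way. Finally set the lever to the mark with as many yellow dots as there are trays; the lever stays at its stop while the cover is off, and the other things on the bench are left alone.

Things in the scene. Friction and masses are not known exactly. Their poses are not given: they have to be found in the camera images.
- tray1_c (a point): Rock-chip tray, 1st of four (2 to 4 are present, absent ones None): white plastic, 124 mm (its x) by 60 mm (its y), 36 mm tall, 160 g, z up, stone chips fixed in its top. This point: its centre, 18 mm above its underside. Sides plain and vertical up to 28 mm (grip across the 60 mm); on top a tapered platform 8 mm high, 110 x 46 mm at its foot, 102 x 38 mm at its top.
- tray1_corner (a point): Middle of the cut corner of tray1, +54 mm x, +22 mm y from its centre. On every tray only this +x +y corner is cut off at 45 degrees (16 mm along each side, marked orange); skirt and platform are cut likewise, so it seats only with the cut corners over one another.
- tray2_c (a point): Rock-chip tray like tray1 (None if absent): its centre. Under every tray the skirt (5 mm wall, hollow 114 x 50 mm, 11 mm deep) fits over the platform below with 2 mm play on each side and rests on the shoulder round it: trays stack at a pitch of 28 mm, in any order.
- tray2_corner (a point): Middle of the orange cut corner of tray2, +54 mm x, +22 mm y from its centre.
- tray3_c (a point): Rock-chip tray like tray1 (None if absent): its centre, 18 mm above its underside, same axes and sizes.
- tray3_corner (a point): Middle of the orange cut corner of tray3, +54 mm x, +22 mm y from its centre.
- tray4_c (a point): Rock-chip tray like tray1 (None if absent): its centre, 18 mm above its underside, same axes and sizes.
- tray4_corner (a point): Middle of the orange cut corner of tray4, +54 mm x, +22 mm y from its centre.
- cover_c (a point): Blue dust cover, on the shaker's carrier at the start: same outline, skirt and orange cut corner (+x +y) as the trays, 124 x 60 mm, body 22 mm tall, flat top with a handle rib along its x (60 mm long, 16 mm thick, from 22 to 62 mm above its underside), 150 g. This point lies 31 mm above the centre of its underside.
- cover_corner (a point): Middle of the cover's orange cut corner, at +54 mm x, +22 mm y from its centre.
- dock (a point): Aluminium carrier on the plate shaker: centre of its shoulder, 60 mm above the bench, where the first skirt rests. Same outline as a tray, with the same tapered platform, 8 mm high, on it. Carries the shaker's axes (x away from the robot's side, y left). The shaker, a fixed white box 45 mm tall, extends from -80 to 80 mm in x and -185 to 65 mm in y from here.
- dock_corner (a point): Middle of the carrier's orange cut corner, +54 mm x, +22 mm y from the carrier's centre.
- lever (a joint): Running lever (rad). 0 = stopped, against its stop, leaning 0.65 rad to the shaker's -x (robot's side; red bar on the drum); grows as the knob swings to the shaker's +x, upright at 0.65, end of travel 1.35. Marks on the grey drum: two yellow dots at 0.55, three at 0.85, four at 1.15. Stays where left (1.3 N at the knob moves it). Starts between 0.45 and 1.25.
- lever_hinge (a point): The lever's hinge, 45 mm above the bench, axis along the shaker's y, 140 mm to the right (-y) of the carrier's centre; carries the shaker's axes. A grey drum of 50 mm radius lies about it on both sides of the lever, 90 mm wide in all.
- lever_knob (a point): Centre of the red knob at the lever's end, 90 mm from the hinge: a bar 22 mm thick and 34 mm long along the hinge axis.
- mat_c (a point): Dark grey mat, 80 x 150 mm (x by y), 2 mm thick, fixed on the bench in front of the shaker; centre of its top.
- amber_a: Bystander, to be left alone: amber glass bottle, 68 mm across, 150 mm tall; origin at the centre of its underside.
- amber_b: Bystander, to be left alone: amber glass bottle, 60 mm across, 120 mm tall; origin at the centre of its underside.
- dropper: Bystander, to be left alone: white plastic bottle with a blue cap, 40 mm across, 85 mm tall; origin at the centre of its underside.
- rock: Bystander, to be left alone: grey rock specimen, 80 x 60 x 32 mm; origin at the centre of its underside.
- lens: Bystander, to be left alone: black hand lens lying flat, 60 mm round with a 75 mm handle, 12 mm thick; origin at the centre of its underside.
- petri: Bystander, to be left alone: clear round dish, 76 mm across, 16 mm tall; origin at the centre of its underside.
- jar: Bystander, to be left alone: amber jar with a white cap, 72 mm across, 75 mm tall; origin at the centre of its underside.
Mind the look-alikes: they are no part of the job. What is shaped like the part that bears tray4_c but pink is not meant.

How it is judged (in metres and radians):
On the way, in this order (a step that is already met when the one before it is completed fails the run):
1. the lever is back at its stop, the cover still on the carrier (value of joint lever below 0.1 rad and horizontal distance between cover_c and dock below 0.006 m and horizontal distance between cover_corner and dock_corner below 0.007 m and angle between cover_c's own z axis and vertical below 0.05 rad), for 0.2 s.
2. the cover lies upright on the mat (value of joint lever below 0.1 rad and horizontal distance between cover_c and mat_c below 0.05 m and height (world z) of cover_c below 0.045 m and angle between cover_c's own z axis and vertical below 0.15 rad), for 0.2 s.
3. every tray stands stacked on the carrier, cut corners matched, the cover not yet on (horizontal distance between each of tray1_c, tray2_c, tray3_c, tray4_c and dock below 0.006 m and horizontal distance between each of tray1_corner, tray2_corner, tray3_corner, tray4_corner and dock_corner below 0.007 m and angle between each of tray1_c, tray2_c, tray3_c, tray4_c's own z axis and vertical below 0.05 rad and z of each of tray1_c, tray2_c, tray3_c, tray4_c in the frame of dock above 0.012 m and value of joint lever below 0.1 rad and horizontal distance between cover_c and dock above 0.08 m), for 0.2 s.
4. the cover is on top of the stack with the lever still at its stop (all of step 1 and horizontal distance between each of tray1_c, tray2_c, tray3_c, tray4_c and dock below 0.006 m and horizontal distance between each of tray1_corner, tray2_corner, tray3_corner, tray4_corner and dock_corner below 0.007 m and angle between each of tray1_c, tray2_c, tray3_c, tray4_c's own z axis and vertical below 0.05 rad and z of each of tray1_c, tray2_c, tray3_c, tray4_c in the frame of dock above 0.012 m and (z of cover_c in the frame of dock between 0.082 and 0.092 m or z of cover_c in the frame of dock between 0.11 and 0.12 m or z of cover_c in the frame of dock between 0.138 and 0.148 m)), for 0.2 s.
At the end, for the whole second after the job is handed in: All trays present in one stack on the carrier, cover on top: centres within 6 mm, cut corners within 7 mm of the carrier's, tilt under 0.05 rad, cover within 5 mm of its fully seated height; lever within 0.09 rad of the mark for the count (2: 0.55, 3: 0.85, 4: 1.15); all at rest (horizontal distance between each of tray1_c, tray2_c, tray3_c, tray4_c, cover_c and dock below 0.006 m and horizontal distance between each of tray1_corner, tray2_corner, tray3_corner, tray4_corner, cover_corner and dock_corner below 0.007 m and angle between each of tray1_c, tray2_c, tray3_c, tray4_c, cover_c's own z axis and vertical below 0.05 rad and z of each of tray1_c, tray2_c, tray3_c, tray4_c in the frame of dock above 0.012 m and ((z of cover_c in the frame of dock between 0.082 and 0.092 m and value of joint lever between 0.46 and 0.64 rad) or (z of cover_c in the frame of dock between 0.11 and 0.12 m and value of joint lever between 0.76 and 0.94 rad) or (z of cover_c in the frame of dock between 0.138 and 0.148 m and value of joint lever between 1.06 and 1.24 rad)) and linear speed of each of tray1, tray2, tray3, tray4, cover below 0.02 m/s and velocity of joint lever below 0.05 rad/s); the robot touches nothing.
It fails at once if the lever is moved off its stop (over 0.2 rad) while the cover is away from the carrier (value of joint lever above 0.2 rad and horizontal distance between cover_c and dock above 0.05 m).
It fails at once if a bystander is pushed more than 6 cm or knocked over (distance of any of amber_a, amber_b, dropper, rock, lens, petri, jar from where it was at the start of the episode above 0.06 m or angle between any of amber_a, amber_b, dropper, rock, lens, petri, jar's own z axis and vertical above 0.6 rad).
Of tray1, tray2, tray3, tray4 only 2 to 4 are there at a start; the rules pass over those that are not, and their reading is None.
At some moment in a run one of tray1, tray2, tray3, tray4 may be knocked a few centimetres aside while the robot is not near it.
It also fails if it takes over 210 s, if anything falls off the work surface, if the arm or the gripper's body presses on something with over 40 N, if the wrist force passes 120 N, or if a joint passes its speed limit or range.

## Working session

There is one attempt and no reset: what is moved stays moved. The work goes in short steps, Python scripts to look and compute and a tool call to move; the robot and the scene stay as the last step left them, time stands still between calls to the robot, and variables do not carry over. Pictures are saved under pics/ and viewed, at most 14 in all, crops included, and the job is handed in when it is done.

Besides the shell and the picture viewer there is one more tool, called after "Call:" as a command line: name --argument value ..., lists and objects as JSON in quotes. send_rows: Moves the arm, as the interface text tells. Its arguments: {"type":"object","properties":{"targets":{"type":"array"}},"required":["targets"]}

```bash
ls; mkdir -p pics; cat > h.py <<'E'
import numpy as np, cv2
from bench import arm
from scipy.spatial.transform import Rotation as R
def cloud(name):
    img,d=arm.get_image(name); m=arm.camera_model(name); T=np.array(m["cam_to_world"])
    v,u=np.mgrid[:480,:640]
    p=np.stack([(u-m["cx"])/m["fx"]*d,(v-m["cy"])/m["fy"]*d,d],-1)
    w=p@T[:3,:3].T+T[:3,3]; w[d==0]=np.nan
    return img,d,w
def save(img,n): cv2.imwrite(f"pics/{n}.png",img[...,::-1])
E
python3 - <<'E'
from h import *
s=arm.read_state(); print(s)
for c in ("scene","side"):
    img,d,w=cloud(c); save(img,c); np.save(c+"_w.npy",w); np.save(c+"_i.npy",img)
    print(c,np.round(arm.camera_model(c)["cam_to_world"],2).tolist())
    for t in ("tray1_c","cover_c","lever_knob","mat_c","dock","lever"):
        try:
            for b in arm.boxes_of(c,t):
                l,t_,ww,h=b["rect"];cx,cy=int(l+ww/2),int(t_+h/2)
                print(c,t,round(b["score"],2),np.round(b["rect"]),np.round(w[min(cy,479),min(cx,639)]))
        except Exception as e: print(c,t,e)
E
```

```text
pics
{'clock': 0.0, 'joints': array([ 1.42362745e+00,  3.85512481e-01,  6.65309726e-03, -5.22143480e-04,
       -1.19401819e+00, -2.58607096e-01]), 'joint_vel': array([-0.00109755, -0.00078559,  0.00113468,  0.00028335,  0.00223952,
       -0.00176043]), 'joint_efforts': array([ 8.75768146e-04, -3.92288840e+01,  1.88402832e+01,  4.18640703e+00,
       -4.67564343e-03,  1.03624987e-05]), 'position': array([246.44923781, 573.72310945, 230.2554385 ]), 'ee_rot': array([ 9.79468767e-01, -2.01593136e-01, -1.84329648e-04,  1.05252030e-03]), 'contact_force': array([-0.15090349,  0.01040396,  0.15010959]), 'wrist_torque': array([-0.02470911, -0.03672825, -0.00212445]), 'grasp_force': 0.0, 'gripper_width': 85.17656321253953}
scene [[0.76, 0.44, -0.48, 1109.91], [0.65, -0.5, 0.57, -690.27], [0.01, -0.74, -0.67, 867.92], [0.0, 0.0, 0.0, 1.0]]
scene tray1_c 0.83 [378. 188.  41.  20.] [581. 292.  38.]
scene tray1_c 0.68 [294. 232.  99.  76.] [659. -74.  63.]
scene tray1_c 0.41 [177. 264.  50.  38.] [ 410. -315.   36.]
scene cover_c 0.81 [333. 214.  47.  37.] [611.  40.  83.]
scene lever_knob 0.65 
[... 479 characters left out ...]
 0.73, -0.68, 738.85], [0.01, -0.68, -0.73, 913.43], [0.0, 0.0, 0.0, 1.0]]
side tray1_c 0.67 [272. 359.  65.  51.] [574. 331.  35.]
side tray1_c 0.29 [319. 439.  47.  41.] [492. 463.  29.]
side cover_c 0.86 [275. 246.  58.  30.] [606.  58.  86.]
side cover_c 0.32 [346. 123.  25.  30.] [ 496. -477.   53.]
side cover_c 0.27 [270. 195.  72. 112.] [600.  57. 121.]
side cover_c 0.22 [364. 352.  65.  41.] [393. 292.  35.]
side lever_knob 0.58 [280. 194.  16.  24.] [656. -64. 137.]
side mat_c 0.88 [362. 240.  35.  44.] [425. -25.   0.]
side mat_c 0.4 [258. 158.  25.  46.] [ 729. -226.   76.]
side dock 0.58 [270. 194.  70. 111.] [603.  54. 120.]
side lever 0.63 [280. 198.  14.  20.] [656. -64. 134.]
```

View pics/scene.png

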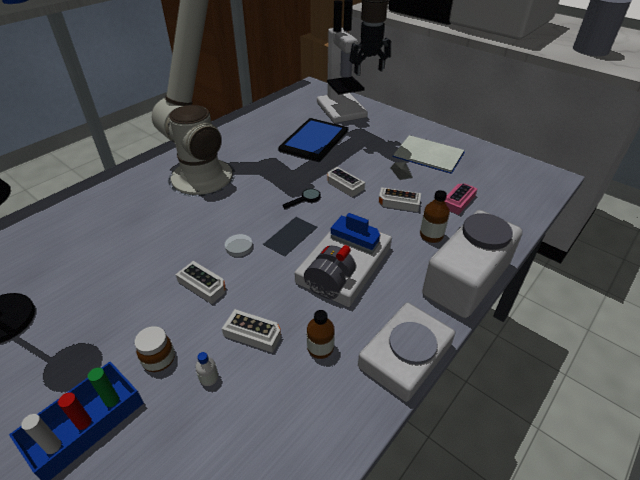

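View pics/side.png

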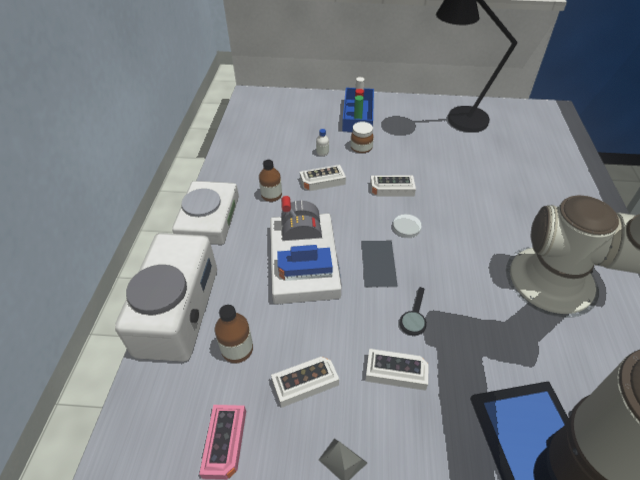

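Four white trays: scene (346,180), (400,198), (201,281), (251,329). The pink one at (460,197) is the look-alike, so it gets left alone. Next I fit the poses from the fused clouds.

```bash
cat >> h.py <<'E'
def orange(img):
    hsv=cv2.cvtColor(img,cv2.COLOR_RGB2HSV); h,s,v=cv2.split(hsv)
    return (h>=5)&(h<=16)&(s>150)&(v>90)
def fit(w,img,c,zlo,zhi,r=85,ex=None):
    """rect of points near c in height band; returns centre, long-axis yaw, size, orange centroid"""
    d=np.hypot(w[...,0]-c[0],w[...,1]-c[1]); 
    k=(d<r)&(w[...,2]>zlo)&(w[...,2]<zhi)
    if ex is not None: k&=ex
    # largest component in image
    n,l,st,_=cv2.connectedComponentsWithStats(k.astype(np.uint8)); 
    if n<2: return None
    i=1+np.argmax(st[1:,4]); k=l==i
    p=w[k][:,:2].astype(np.float32)
    (cx,cy),(a,b),th=cv2.minAreaRect(p)
    if a<b: a,b=b,a; th+=90
    o=orange(img)&(d<r)&(w[...,2]>3)
    oc=w[o].mean(0) if o.any() else None
    return np.array([cx,cy]),(th+90)%180-90,(a,b),oc,k.sum(),o.sum()
E
python3 - <<'E'
from h import *
np.set_printoptions(suppress=True,precision=1)
seeds=dict(A=(574,325),B=(393,292),C=(410,-315),D=(609,-333),pink=(725,445))
W={c:(np.load(c+"_w.npy"),np.load(c+"_i.npy")) for c in("scene","side")}
for c,(w,i) in W.items():
    for n,s in seeds.items():
        print(c,n,fit(w,i,s,18,42))
    print(c,"cover",fit(w,i,(605,50),66,95))
    print(c,"mat", end=' ')
    gray=i.astype(int); k=(gray.max(-1)<70)&(np.abs(w[...,2])<8); print(fit(w,i,(430,-30),-6,10,110,k))
    hsv=cv2.cvtColor(i,cv2.COLOR_RGB2HSV)
    kr=((hsv[...,0]<4)|(hsv[...,0]>174))&(hsv[...,1]>170)&(w[...,2]>90)&(np.hypot(w[...,0]-640,w[...,1]+80)<120)
    print("knob",kr.sum(),np.nanmedian(w[kr],0),np.nanmax(w[kr],0),np.nanmin(w[kr],0))
    white=(hsv[...,1]<60)&(hsv[...,2]>120)
    print("shaker top",fit(w,i,(620,-20),38,52,200,white))
    for n in("amber_a","dropper","rock","lens","petri","jar"):
        for b in arm.boxes_of(c,n):
            if b["score"]>.4:
                l,t,a,h=b["rect"]; print(n,round(b["score"],2),np.round(b["rect"]),w[int(t+h/2),int(l+a/2)])
img,d,w=cloud("wrist"); save(img,"wrist0"); print(arm.camera_model("wrist"))
E
```

```text
scene A (array([575.8, 311.6]), 26.771278381347656, (123.28313446044922, 66.00238800048828), array([541.1, 264.2,  28.3]), np.int64(584), np.int64(2))
scene B (array([388.9, 274.8]), -4.281501770019531, (128.1299591064453, 66.65837097167969), None, np.int64(500), np.int64(0))
scene C (array([ 389. , -301.9]), 4.604115009307861, (127.23802185058594, 62.836509704589844), array([ 447.4, -278. ,   28.4]), np.int64(977), np.int64(1))
scene D (array([ 594.7, -320.2]), 19.242353439331055, (125.26337432861328, 63.33503341674805), array([ 639.3, -279.6,   25.6]), np.int64(1335), np.int64(1))
scene pink (array([712.4, 438.8]), -87.01525855064392, (133.65457153320312, 60.79466247558594), None, np.int64(525), np.int64(0))
scene cover (array([605.1,  49.2]), 10.739274978637695, (124.89628601074219, 66.61734771728516), None, np.int64(769), np.int64(0))
scene mat (array([426.1, -18.8]), -85.0921893119812, (152.78457641601562, 84.25997924804688), None, np.int64(987), np.int64(0))
knob 132 [664.9 -88.9 137.7] [675.5 -43.  142.7] [ 626.3 -100.1   94.8]
shaker top (array([652.9,  -2.7]), -79.6429367065
[... 1495 characters left out ...]
amber_a 0.79 [256. 162.  27.  43.] [ 731.  -217.5   71.9]
amber_a 0.72 [214. 306.  39.  58.] [718.4 271.4 105.3]
dropper 0.79 [316. 128.  12.  30.] [ 605.4 -438.    51.9]
rock 0.75 [321. 440.  46.  40.] [489.7 464.9  30.6]
lens 0.81 [400. 290.  27.  47.] [347.8 131.1   9.4]
petri 0.7 [390. 217.  32.  19.] [ 358.  -135.4   18.9]
jar 0.7 [211. 305.  43.  60.] [721.3 269.6 102. ]
jar 0.61 [349. 120.  23.  35.] [ 490.1 -471.9   57. ]
{'fx': 412.5165276604828, 'fy': 412.5165276604828, 'cx': 321.132978067975, 'cy': 243.48377384170112, 'cam_to_world': array([[ -0.4,  -0.9,  -0.3, 319.3],
       [ -0.9,   0.4,   0.1, 543.5],
       [  0. ,   0.3,  -1. , 373.2],
       [  0. ,   0. ,   0. ,   1. ]])}
```

View pics/wrist0.png

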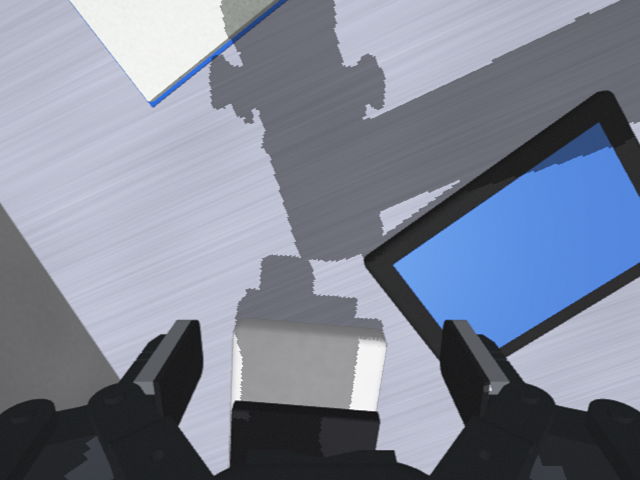

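```bash
cat >> h.py <<'E'
import json
def yaw_of(q): 
    x=R.from_quat(q).apply([1,0,0]); return np.degrees(np.arctan2(x[1],x[0]))
def plan(cur,tgt,grip,step=40,rot=7.1,nmin=1):
    """cur/tgt = (x,y,z,yaw deg), tool down. prints calls of 5 rows, 0.01 cm"""
    cur=np.array(cur,float); tgt=np.array(tgt,float)
    dy=(tgt[3]-cur[3]+180)%360-180
    n=max(nmin,int(np.ceil(max(np.linalg.norm(tgt[:3]-cur[:3])/step,abs(dy)/rot))))
    rows=[]; yaw=cur[3]; p=cur[:3].copy()
    for i in range(n):
        goal=cur[:3]+(tgt[:3]-cur[:3])*(i+1)/n
        d=goal-p; c,s=np.cos(np.radians(yaw)),np.sin(np.radians(yaw))
        # tool x=(c,s), tool y=(s,-c), tool z=down
        r=np.round(np.array([d[0]*c+d[1]*s, d[0]*s-d[1]*c, -d[2]])/10,2)
        a=round(-dy/n,2)
        rows.append(dict(gripper=grip,x=r[0],y=r[1],z=r[2],az=a))
        p=p+10*np.array([r[0]*c+r[1]*s, r[0]*s-r[1]*c, -r[2]]); yaw-=a
    for i in range(0,n,5): print(json.dumps(rows[i:i+5]))
    return (*p,yaw)
DOCK=np.array([604.5,51.0]); DY=10.4
def S(lx,ly):
    c,s=np.cos(np.radians(DY)),np.sin(np.radians(DY)); return DOCK+[lx*c-ly*s,lx*s+ly*c]
def here():
    s=arm.read_state(); return (*s["position"],yaw_of(s["ee_rot"]))
E
python3 - <<'E'
from h import *
W={c:(np.load(c+"_w.npy"),np.load(c+"_i.npy")) for c in("scene","side")}
P=np.concatenate([w[(~np.isnan(w[...,0]))] for w,_ in W.values()])
print("tilt",R.from_quat(arm.read_state()["ee_rot"]).apply([0,0,1]))
for n,(x,y,r) in dict(push=(728,-69,110),near=(800,-69,60),start=(246,574,70),A=(576,312,120),B=(389,275,110),C=(389,-300,110),D=(595,-319,110),mat=(426,-19,90)).items():
    k=np.hypot(P[:,0]-x,P[:,1]-y)<r; print(n,np.percentile(P[k][:,2],[50,90,99,100]).round())
def crop(c,u,v): return cv2.resize(W[c][1][v-32:v+32,u-40:u+40],(200,160),interpolation=cv2.INTER_CUBIC)
row=lambda c,l: np.hstack([crop(c,*x) for x in l])
save(np.vstack([row("scene",[(400,198),(346,180),(201,281),(251,329)]),row("side",[(305,380),(397,368),(393,185),(323,178)])]),"crops")
a=here(); b=(a[0]+73,a[1]-32,a[2]+20,a[3]); b=plan(a,b,-1)
b=plan(b,(*S(100,-140),255,DY),1); b=plan(b,(*S(100,-140),108,DY),1)
E
```

```text
tilt [-5.73095629e-06 -3.29732955e-05 -9.99999999e-01]
push [  2.  84. 138. 143.]
near [ 1. 55. 58. 60.]
start [504. 577. 584. 586.]
A [-0. 32. 39. 43.]
B [ 0. 33. 39. 43.]
C [ 1. 34. 39. 43.]
D [ 1. 34. 40. 42.]
mat [0. 3. 6. 9.]
[{"gripper": -1, "x": 2.66, "y": 0.02, "z": -0.67, "az": -0.0}, {"gripper": -1, "x": 2.65, "y": 0.02, "z": -0.66, "az": -0.0}, {"gripper": -1, "x": 2.66, "y": 0.02, "z": -0.67, "az": -0.0}]
[{"gripper": 1, "x": 3.24, "y": 2.11, "z": -0.02, "az": -1.77}, {"gripper": 1, "x": 3.18, "y": 2.2, "z": -0.02, "az": -1.77}, {"gripper": 1, "x": 3.11, "y": 2.3, "z": -0.02, "az": -1.77}, {"gripper": 1, "x": 3.04, "y": 2.4, "z": -0.02, "az": -1.77}, {"gripper": 1, "x": 2.96, "y": 2.49, "z": -0.02, "az": -1.77}]
[{"gripper": 1, "x": 2.88, "y": 2.58, "z": -0.02, "az": -1.77}, {"gripper": 1, "x": 2.8, "y": 2.66, "z": -0.02, "az": -1.77}, {"gripper": 1, "x": 2.71, "y": 2.76, "z": -0.01, "az": -1.77}, {"gripper": 1, "x": 2.64, "y": 2.83, "z": -0.02, "az": -1.77}, {"gripper": 1, "x": 2.54, "y": 2.92, "z": -0.02, "az": -1.77}]
[{"gripper": 1, "x": 2.45, "y": 2.99, "z": -0.02, "az": -1.77}, {"gripper": 1, "x": 2.35, "y": 3.06, "z": -0.02, "az": -1.77}, {"gripper": 1, "x": 2.27, "y": 3.14, "z": -0.02, "az": -1.77}, {"gripper": 1, "x": 2.16, "y": 3.21, "z": -0.02, "az": -1.77}, {"gripper": 1, "x": 2.06, "y": 3.27, "z": -0.02, "az": -1.77}]
[{"gripper": 1, "x": 1.96, "y": 3.33, "z": -0.02, "az": -1.77}, {"gripper": 1, "x": 1.86, "y": 3.39, "z": -0.02, "az": -1.77}, {"gripper": 1, "x": 1.75, "y": 3.45, "z": -0.02, "az": -1.77}, {"gripper": 1, "x": 1.65, "y": 3.5, "z": -0.02, "az": -1.77}]
[{"gripper": 1, "x": -0.0, "y": 0.0, "z": 3.68, "az": -0.0}, {"gripper": 1, "x": -0.0, "y": 0.0, "z": 3.67, "az": -0.0}, {"gripper": 1, "x": -0.0, "y": 0.0, "z": 3.68, "az": -0.0}, {"gripper": 1, "x": -0.0, "y": 0.0, "z": 3.67, "az": -0.0}]
```

View pics/crops.png

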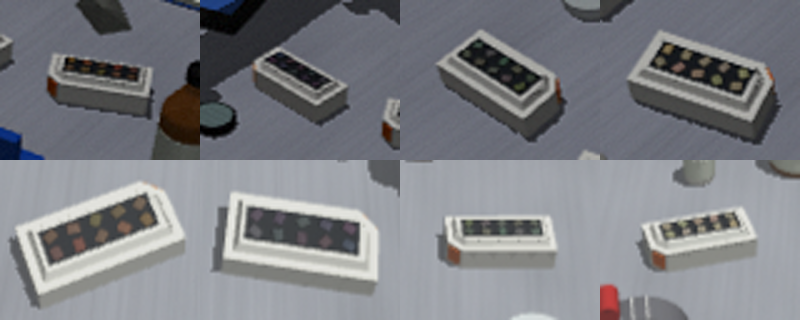

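The crops show the orange corners. A and B have theirs toward world −x−y (yaw −153 and 175); C and D have theirs toward +x+y (yaw 5.5 and 19). Next I move to the lever's far side with the fingers shut.

Call:
send_rows --targets '[{"gripper": -1,"x": 2.66,"y": 0,"z": -0.8,"az": 0},{"gripper": 1,"x": 2.65,"y": 0,"z": -0.8,"az": 0},{"gripper": 1,"x": 2.66,"y": 0,"z": -0.8,"az": 0}]'

```text
$.targets[0]: bad value
```

Call:
send_rows --targets '[{"gripper": 1,"x": 3.24,"y": 2.11,"z": 0,"az": -1.77},{"gripper": 1,"x": 3.18,"y": 2.2,"z": 0,"az": -1.77},{"gripper": 1,"x": 3.11,"y": 2.3,"z": 0,"az": -1.77},{"gripper": 1,"x": 3.04,"y": 2.4,"z": 0,"az": -1.77},{"gripper": 1,"x": 2.96,"y": 2.49,"z": 0,"az": -1.77}]'

```text
$.targets[0]: bad value
```

Call:
send_rows --targets '[{"gripper": 1,"x": 2.88,"y": 2.58,"z": 0,"az": -1.77},{"gripper": 1,"x": 2.8,"y": 2.66,"z": 0,"az": -1.77},{"gripper": 1,"x": 2.71,"y": 2.76,"z": 0,"az": -1.77},{"gripper": 1,"x": 2.64,"y": 2.83,"z": 0,"az": -1.77},{"gripper": 1,"x": 2.54,"y": 2.92,"z": 0,"az": -1.77}]'

```text
$.targets[0]: bad value
```

Call:
send_rows --targets '[{"gripper": 1,"x": 2.45,"y": 2.99,"z": 0,"az": -1.77},{"gripper": 1,"x": 2.35,"y": 3.06,"z": 0,"az": -1.77},{"gripper": 1,"x": 2.27,"y": 3.14,"z": 0,"az": -1.77},{"gripper": 1,"x": 2.16,"y": 3.21,"z": 0,"az": -1.77},{"gripper": 1,"x": 2.06,"y": 3.27,"z": 0,"az": -1.77}]'

```text
$.targets[0]: bad value
```

Call:
send_rows --targets '[{"gripper": 1,"x": 1.96,"y": 3.33,"z": 0,"az": -1.77},{"gripper": 1,"x": 1.86,"y": 3.39,"z": 0,"az": -1.77},{"gripper": 1,"x": 1.75,"y": 3.45,"z": 0,"az": -1.77},{"gripper": 1,"x": 1.65,"y": 3.5,"z": 0,"az": -1.77},{"gripper": 1,"x": 0,"y": 0,"z": 0,"az": 0}]'

```text
$.targets[0]: bad value
```

Call:
send_rows --targets '[{"gripper": -1,"x": 2.66,"y": 0,"z": -0.8,"ax": 0,"ay": 0,"az": 0},{"gripper": 1,"x": 2.65,"y": 0,"z": -0.8,"ax": 0,"ay": 0,"az": 0},{"gripper": 1,"x": 2.66,"y": 0,"z": -0.8,"ax": 0,"ay": 0,"az": 0}]'

```text
clock: 1.6
position: [320.3, 542.6, 255.6]
ee_rot: [0.98, -0.201, 0.0, 0.0]
contact_force: [0.2, -0.6, 0.4]
gripper_width: 63.5
grasp_force: 0.0
```

Call:
send_rows --targets '[{"gripper": 1,"x": 3.24,"y": 2.11,"z": 0,"ax": 0,"ay": 0,"az": -1.77},{"gripper": 1,"x": 3.18,"y": 2.2,"z": 0,"ax": 0,"ay": 0,"az": -1.77},{"gripper": 1,"x": 3.11,"y": 2.3,"z": 0,"ax": 0,"ay": 0,"az": -1.77},{"gripper": 1,"x": 3.04,"y": 2.4,"z": 0,"ax": 0,"ay": 0,"az": -1.77},{"gripper": 1,"x": 2.96,"y": 2.49,"z": 0,"ax": 0,"ay": 0,"az": -1.77}]'

```text
clock: 2.02
position: [428.1, 380.4, 255.5]
ee_rot: [0.992, -0.124, 0.0, -0.0]
contact_force: [0.4, 0.6, 0.0]
gripper_width: 0.5
grasp_force: 0.0
```

Call:
send_rows --targets '[{"gripper": 1,"x": 2.88,"y": 2.58,"z": 0,"ax": 0,"ay": 0,"az": -1.77},{"gripper": 1,"x": 2.8,"y": 2.66,"z": 0,"ax": 0,"ay": 0,"az": -1.77},{"gripper": 1,"x": 2.71,"y": 2.76,"z": 0,"ax": 0,"ay": 0,"az": -1.77},{"gripper": 1,"x": 2.64,"y": 2.83,"z": 0,"ax": 0,"ay": 0,"az": -1.77},{"gripper": 1,"x": 2.54,"y": 2.92,"z": 0,"ax": 0,"ay": 0,"az": -1.77}]'

```text
clock: 2.43
position: [535.7, 219.5, 255.6]
ee_rot: [0.999, -0.048, 0.0, -0.0]
contact_force: [1.5, 0.2, -0.3]
gripper_width: -0.1
grasp_force: 0.0
```

Call:
send_rows --targets '[{"gripper": 1,"x": 2.45,"y": 2.99,"z": 0,"ax": 0,"ay": 0,"az": -1.77},{"gripper": 1,"x": 2.35,"y": 3.06,"z": 0,"ax": 0,"ay": 0,"az": -1.77},{"gripper": 1,"x": 2.27,"y": 3.14,"z": 0,"ax": 0,"ay": 0,"az": -1.77},{"gripper": 1,"x": 2.16,"y": 3.21,"z": 0,"ax": 0,"ay": 0,"az": -1.77},{"gripper": 1,"x": 2.06,"y": 3.27,"z": 0,"ax": 0,"ay": 0,"az": -1.77}]'

```text
clock: 2.85
position: [643.1, 58.7, 255.5]
ee_rot: [1.0, 0.03, 0.0, -0.0]
contact_force: [0.2, 0.3, 0.2]
gripper_width: -0.2
grasp_force: 0.0
```

Call:
send_rows --targets '[{"gripper": 1,"x": 1.96,"y": 3.33,"z": 0,"ax": 0,"ay": 0,"az": -1.77},{"gripper": 1,"x": 1.86,"y": 3.39,"z": 0,"ax": 0,"ay": 0,"az": -1.77},{"gripper": 1,"x": 1.75,"y": 3.45,"z": 0,"ax": 0,"ay": 0,"az": -1.77},{"gripper": 1,"x": 1.65,"y": 3.5,"z": 0,"ax": 0,"ay": 0,"az": -1.77},{"gripper": 1,"x": 0,"y": 0,"z": 0,"ax": 0,"ay": 0,"az": 0}]'

```text
clock: 3.27
position: [730.5, -74.1, 252.9]
ee_rot: [0.996, 0.088, -0.001, 0.001]
contact_force: [0.4, 0.8, -0.9]
gripper_width: -0.3
grasp_force: 0.0
```

```bash
python3 - <<'E'
from h import *
np.set_printoptions(suppress=True,precision=1)
print(here(), S(100,-140), S(30,-140))
img,d,w=cloud("wrist"); save(img,"w1")
hsv=cv2.cvtColor(img,cv2.COLOR_RGB2HSV)
kr=((hsv[...,0]<4)|(hsv[...,0]>174))&(hsv[...,1]>170)&(w[...,2]>100)
print("knob",kr.sum(),np.nanmedian(w[kr],0),np.nanmax(w[kr],0),np.nanmin(w[kr],0))
E
```

```text
(np.float64(730.5099412865814), np.float64(-74.13870928762348), np.float64(252.86627652053107), np.float64(10.058174578942356)) [728.1 -68.6] [659.3 -81.3]
knob 60 [669.  -64.2 130.8] [670.3 -60.7 135.6] [667.1 -67.7 126.8]
```

View pics/w1.png

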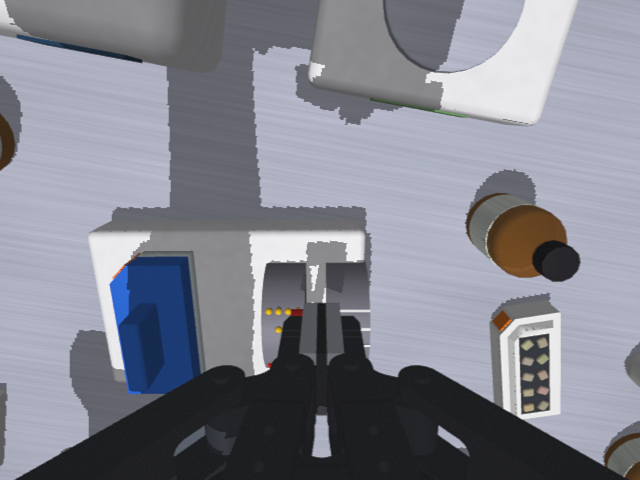

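The lever is under the fingers, at about (305,310). I lower behind the knob and sweep it toward the robot.

Call:
send_rows --targets '[{"gripper": 1,"x": 0,"y": -0.5,"z": 3.5,"ax": 0,"ay": 0,"az": 0},{"gripper": 1,"x": 0,"y": 0,"z": 3.5,"ax": 0,"ay": 0,"az": 0},{"gripper": 1,"x": 0,"y": 0,"z": 3.5,"ax": 0,"ay": 0,"az": 0},{"gripper": 1,"x": 0,"y": 0,"z": 3.5,"ax": 0,"ay": 0,"az": 0},{"gripper": 1,"x": 0,"y": 0,"z": 0,"ax": 0,"ay": 0,"az": 0}]'

```text
clock: 3.73
position: [721.8, -61.8, 106.4]
ee_rot: [0.996, 0.09, -0.008, -0.001]
contact_force: [-1.4, -0.6, -1.8]
gripper_width: -0.2
grasp_force: 0.0
```

Call:
send_rows --targets '[{"gripper": 1,"x": -2,"y": 0,"z": 0,"ax": 0,"ay": 0,"az": 0},{"gripper": 1,"x": -1.5,"y": 0,"z": 0,"ax": 0,"ay": 0,"az": 0},{"gripper": 1,"x": -1.5,"y": 0,"z": 0,"ax": 0,"ay": 0,"az": 0},{"gripper": 1,"x": -1.5,"y": 0,"z": 0,"ax": 0,"ay": 0,"az": 0},{"gripper": 1,"x": -1.5,"y": 0,"z": 0,"ax": 0,"ay": 0,"az": 0}]'

```text
clock: 4.15
position: [650.9, -76.8, 119.2]
ee_rot: [0.996, 0.091, 0.004, 0.001]
contact_force: [0.9, 0.2, 0.4]
gripper_width: -0.0
grasp_force: 0.9
```

Call:
send_rows --targets '[{"gripper": 1,"x": -1,"y": 0,"z": 0,"ax": 0,"ay": 0,"az": 0},{"gripper": 1,"x": -1,"y": 0,"z": 0,"ax": 0,"ay": 0,"az": 0},{"gripper": 1,"x": -1,"y": 0,"z": 0,"ax": 0,"ay": 0,"az": 0},{"gripper": 1,"x": 0,"y": 0,"z": 0,"ax": 0,"ay": 0,"az": 0}]'

```text
clock: 4.48
position: [619.1, -82.5, 118.2]
ee_rot: [0.996, 0.091, 0.002, 0.0]
contact_force: [-0.3, -0.2, 0.0]
gripper_width: -0.0
grasp_force: 0.0
```

```bash
python3 - <<'E'
from h import *
h=here(); v=np.array(h[:2])-DOCK; c,s=np.cos(np.radians(DY)),np.sin(np.radians(DY))
print(h,"local",v@[c,s],v@[-s,c],arm.read_state()["contact_force"])
E
```

```text
(np.float64(619.1462129683994), np.float64(-82.48134205634561), np.float64(118.23053905952078), np.float64(10.424249730593575)) local -9.690340543734484 -133.93236177871765 [-0.34526554 -0.21325356  0.0438161 ]
```

Call:
send_rows --targets '[{"gripper": 1,"x": 0,"y": 0,"z": 1.0,"ax": 0,"ay": 0,"az": 0},{"gripper": 1,"x": -0.8,"y": 0,"z": 0,"ax": 0,"ay": 0,"az": 0},{"gripper": 1,"x": -0.6,"y": 0,"z": 0,"ax": 0,"ay": 0,"az": 0},{"gripper": 1,"x": 0,"y": 0,"z": 0,"ax": 0,"ay": 0,"az": 0}]'

```text
clock: 4.82
position: [604.6, -85.4, 105.2]
ee_rot: [0.996, 0.09, -0.0, -0.0]
contact_force: [0.4, -0.1, -0.1]
gripper_width: -0.3
grasp_force: 0.1
```

Call:
send_rows --targets '[{"gripper": 1,"x": -0.3,"y": 0,"z": 0,"ax": 0,"ay": 0,"az": 0},{"gripper": 1,"x": -0.3,"y": 0,"z": 0,"ax": 0,"ay": 0,"az": 0},{"gripper": 1,"x": 0,"y": 0,"z": 0,"ax": 0,"ay": 0,"az": 0}]'

```text
clock: 5.07
position: [599.4, -86.6, 105.5]
ee_rot: [0.996, 0.09, 0.0, 0.0]
contact_force: [0.9, -0.3, -0.1]
gripper_width: 0.2
grasp_force: 0.4
```

```bash
cat >> h.py <<'E'
def knob():
    c,s=np.cos(np.radians(DY)),np.sin(np.radians(DY)); H=S(0,-140)
    for cam in("scene","side"):
        img,d,w=cloud(cam); hsv=cv2.cvtColor(img,cv2.COLOR_RGB2HSV)
        k=((hsv[...,0]<4)|(hsv[...,0]>174))&(hsv[...,1]>150)&(w[...,2]>80)&(np.hypot(w[...,0]-H[0],w[...,1]-H[1])<110)
        if k.sum()<3: print(cam,"none"); continue
        v=w[k]-[*H,45]; lx=v[:,:2]@[c,s]; print(cam,k.sum(),"lx",np.percentile(lx,[5,50,95]).round(1),"z",np.percentile(w[k][:,2],[5,50,95]).round(1),"ang",np.round(.65+np.arctan2(np.median(lx),np.median(v[:,2])),2))
E
python3 -c "
from h import *; knob()
w=np.load('scene_w.npy')"
```

```text
scene 97 lx [-60.9 -48.5 -30.4] z [ 88.2 124.5 155.5] ang 0.1
side 77 lx [-61.2 -51.9 -30.5] z [ 84.6 126.7 129.8] ang 0.08
```

Call:
send_rows --targets '[{"gripper": 1,"x": -0.3,"y": 0,"z": 0,"ax": 0,"ay": 0,"az": 0},{"gripper": 1,"x": -0.2,"y": 0,"z": 0,"ax": 0,"ay": 0,"az": 0},{"gripper": 1,"x": 0,"y": 0,"z": 0,"ax": 0,"ay": 0,"az": 0}]'

```text
clock: 5.42
position: [596.0, -87.2, 106.0]
ee_rot: [0.996, 0.091, 0.002, 0.0]
contact_force: [3.9, 1.0, -0.0]
gripper_width: -0.1
grasp_force: 1.7
```

Call:
send_rows --targets '[{"gripper": 1,"x": -0.2,"y": 0,"z": 0,"ax": 0,"ay": 0,"az": 0},{"gripper": 1,"x": -0.2,"y": 0,"z": 0,"ax": 0,"ay": 0,"az": 0},{"gripper": 1,"x": 0,"y": 0,"z": 0,"ax": 0,"ay": 0,"az": 0}]'

```text
clock: 5.67
position: [595.4, -87.3, 106.6]
ee_rot: [0.996, 0.091, 0.006, 0.0]
contact_force: [10.5, 2.4, -2.3]
gripper_width: 0.3
grasp_force: 5.1
```

The lever is at its stop: the force rose while the tool stopped moving. Next I retract and take a wrist look at the cover and carrier.

```bash
python3 - <<'E'
from h import *
a=here(); b=plan(a,(a[0]+15,a[1]+3,106,DY),1); b=plan(b,(b[0],b[1],230,DY),1); plan(b,(*S(-140,0),230,DY),-1)
E
```

```text
[{"gripper": 1, "x": 1.53, "y": -0.02, "z": 0.06, "az": 0.05}]
[{"gripper": 1, "x": 0.0, "y": 0.0, "z": -3.1, "az": -0.0}, {"gripper": 1, "x": 0.0, "y": 0.0, "z": -3.1, "az": -0.0}, {"gripper": 1, "x": 0.0, "y": 0.0, "z": -3.1, "az": -0.0}, {"gripper": 1, "x": 0.0, "y": 0.0, "z": -3.1, "az": -0.0}]
[{"gripper": -1, "x": -2.43, "y": -2.68, "z": 0.0, "az": -0.0}, {"gripper": -1, "x": -2.43, "y": -2.69, "z": 0.0, "az": -0.0}, {"gripper": -1, "x": -2.42, "y": -2.68, "z": 0.0, "az": -0.0}, {"gripper": -1, "x": -2.43, "y": -2.68, "z": 0.0, "az": -0.0}, {"gripper": -1, "x": -2.43, "y": -2.68, "z": 0.0, "az": -0.0}]
```

Call:
send_rows --targets '[{"gripper": 1,"x": 1.9,"y": 0,"z": 0,"ax": 0,"ay": 0,"az": 0},{"gripper": 1,"x": 0,"y": 0,"z": -3.1,"ax": 0,"ay": 0,"az": 0},{"gripper": 1,"x": 0,"y": 0,"z": -3.1,"ax": 0,"ay": 0,"az": 0},{"gripper": 1,"x": 0,"y": 0,"z": -3.1,"ax": 0,"ay": 0,"az": 0},{"gripper": 1,"x": 0,"y": 0,"z": -3.1,"ax": 0,"ay": 0,"az": 0}]'

```text
clock: 6.08
position: [607.7, -85.1, 229.7]
ee_rot: [0.996, 0.09, -0.003, -0.0]
contact_force: [0.6, 0.2, -0.9]
gripper_width: -0.1
grasp_force: 0.0
```

Call:
send_rows --targets '[{"gripper": -1,"x": -2.43,"y": -2.68,"z": 0,"ax": 0,"ay": 0,"az": 0},{"gripper": -1,"x": -2.43,"y": -2.68,"z": 0,"ax": 0,"ay": 0,"az": 0},{"gripper": -1,"x": -2.43,"y": -2.68,"z": 0,"ax": 0,"ay": 0,"az": 0},{"gripper": -1,"x": -2.43,"y": -2.68,"z": 0,"ax": 0,"ay": 0,"az": 0},{"gripper": -1,"x": -2.43,"y": -2.68,"z": 0,"ax": 0,"ay": 0,"az": 0}]'

```text
clock: 6.5
position: [462.8, 24.9, 228.5]
ee_rot: [0.996, 0.09, -0.002, 0.001]
contact_force: [0.9, 1.2, 0.4]
gripper_width: 60.3
grasp_force: 0.0
```

Call:
send_rows --targets '[{"gripper": -1,"x": 0,"y": 0,"z": 0,"ax": 0,"ay": 0,"az": 0},{"gripper": -1,"x": 0,"y": 0,"z": 0,"ax": 0,"ay": 0,"az": 0}]'

```text
clock: 6.67
position: [463.5, 25.4, 229.4]
ee_rot: [0.996, 0.092, -0.001, 0.0]
contact_force: [-0.5, -1.3, 0.3]
gripper_width: 83.4
grasp_force: 0.0
```

```bash
python3 - <<'E'
from h import *
np.set_printoptions(suppress=True,precision=1)
img,d,w=cloud("wrist"); save(img,"w2"); hsv=cv2.cvtColor(img,cv2.COLOR_RGB2HSV)
a=here(); print(a)
blue=(hsv[...,0]>100)&(hsv[...,0]<125)&(hsv[...,1]>120)
print("cover",fit(w,img,DOCK,70,95,90,blue))
print("rib",fit(w,img,DOCK,116,130,60,blue))
white=(hsv[...,1]<60)
print("shaker",fit(w,img,(615,-8),38,52,200,white))
print("mat",fit(w,img,(426,-19),-6,10,120,(hsv[...,2]<75)))
knob()
E
```

```text
(np.float64(464.78123256028476), np.float64(25.073312869741937), np.float64(229.4497027630644), np.float64(10.453318778869727))
cover (array([575.8,  44.5]), 10.328512191772461, (63.47691345214844, 59.657745361328125), None, np.int64(8415), np.int64(0))
rib (array([587.1,  46.4]), 9.86447811126709, (23.012767791748047, 15.991374015808105), None, np.int64(1383), np.int64(0))
shaker (array([581.7, -14.9]), -79.87362670898438, (248.72903442382812, 90.41575622558594), None, np.int64(23180), np.int64(0))
mat (array([424.4,  20.7]), 4.888347625732422, (80.18450164794922, 68.39415740966797), None, np.int64(4208), np.int64(0))
scene 138 lx [-62.9 -51.3 -31.4] z [ 87.1 124.2 129.3] ang 0.08
side 79 lx [-62.9 -52.8 -30.4] z [ 84.  125.1 128.4] ang 0.07
```

View pics/w2.png

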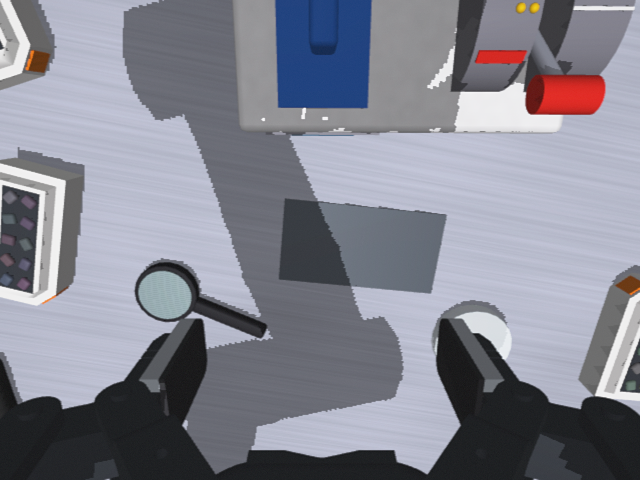

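```bash
sed -i 's/^DOCK=.*/DOCK=np.array([605.2,50.2]); DY=10.3/' h.py; python3 - <<'E'
from h import *
a=here()
b=plan(a,(*DOCK,165,DY),-1); b=plan(b,(*DOCK,88,DY),-1,25)
m=arm.camera_model("wrist");T=np.array(m["cam_to_world"])
for u,v,z in[(360,246,2),(265,330,8)]:
    r=T[:3,:3]@[(u-m["cx"])/m["fx"],(v-m["cy"])/m["fy"],1]; print(T[:3,3]+r*(z-T[2,3])/r[2])
E
```

```text
[{"gripper": -1, "x": 3.54, "y": -0.0, "z": 1.6, "az": 0.01}, {"gripper": -1, "x": 3.54, "y": -0.0, "z": 1.61, "az": 0.01}, {"gripper": -1, "x": 3.54, "y": -0.01, "z": 1.6, "az": 0.01}, {"gripper": -1, "x": 3.54, "y": -0.0, "z": 1.6, "az": 0.01}]
[{"gripper": -1, "x": -0.0, "y": -0.0, "z": 1.93, "az": 0.0}, {"gripper": -1, "x": -0.0, "y": -0.0, "z": 1.92, "az": 0.0}, {"gripper": -1, "x": -0.0, "y": -0.0, "z": 1.93, "az": 0.0}, {"gripper": -1, "x": -0.0, "y": -0.0, "z": 1.92, "az": 0.0}]
[430.49081226 -19.01187492   2.        ]
[329.53166952  56.387168     8.        ]
```

Call:
send_rows --targets '[{"gripper": -1,"x": 3.54,"y": 0,"z": 1.6,"ax": 0,"ay": 0,"az": 0},{"gripper": -1,"x": 3.54,"y": 0,"z": 1.6,"ax": 0,"ay": 0,"az": 0},{"gripper": -1,"x": 3.54,"y": 0,"z": 1.6,"ax": 0,"ay": 0,"az": 0},{"gripper": -1,"x": 3.54,"y": 0,"z": 1.6,"ax": 0,"ay": 0,"az": 0},{"gripper": -1,"x": 0,"y": 0,"z": 1.6,"ax": 0,"ay": 0,"az": 0}]'

```text
clock: 7.23
position: [611.2, 50.4, 146.1]
ee_rot: [0.996, 0.09, 0.0, 0.001]
contact_force: [0.6, 0.3, -0.1]
gripper_width: 85.1
grasp_force: 0.0
```

Call:
send_rows --targets '[{"gripper": -1,"x": 0,"y": 0,"z": 2,"ax": 0,"ay": 0,"az": 0},{"gripper": -1,"x": 0,"y": 0,"z": 2,"ax": 0,"ay": 0,"az": 0},{"gripper": -1,"x": 0,"y": 0,"z": 2,"ax": 0,"ay": 0,"az": 0},{"gripper": -1,"x": 0,"y": 0,"z": 0,"ax": 0,"ay": 0,"az": 0}]'

```text
clock: 7.57
position: [602.5, 48.7, 83.7]
ee_rot: [0.996, 0.089, -0.005, 0.001]
contact_force: [0.1, 0.3, -1.0]
gripper_width: 85.4
grasp_force: 0.0
```

```bash
python3 -c "
from h import *; print(here(), DOCK)"
```

```text
(np.float64(602.5158962824852), np.float64(48.731085397655285), np.float64(83.66968026084935), np.float64(10.19850169849847)) [605.2  50.2]
```

Call:
send_rows --targets '[{"gripper": -1,"x": 0.2,"y": -0.1,"z": -0.4,"ax": 0,"ay": 0,"az": 0},{"gripper": 1,"x": 0,"y": 0,"z": 0,"ax": 0,"ay": 0,"az": 0},{"gripper": 1,"x": 0,"y": 0,"z": 0,"ax": 0,"ay": 0,"az": 0},{"gripper": 1,"x": 0,"y": 0,"z": 0,"ax": 0,"ay": 0,"az": 0},{"gripper": 1,"x": 0,"y": 0,"z": 0,"ax": 0,"ay": 0,"az": 0}]'

```text
clock: 7.98
position: [607.4, 52.2, 94.5]
ee_rot: [0.996, 0.09, 0.001, -0.0]
contact_force: [-1.0, -0.5, 0.2]
gripper_width: 39.1
grasp_force: 0.0
```

Call:
send_rows --targets '[{"gripper": 1,"x": 0,"y": 0,"z": 0,"ax": 0,"ay": 0,"az": 0},{"gripper": 1,"x": 0,"y": 0,"z": 0,"ax": 0,"ay": 0,"az": 0},{"gripper": 1,"x": 0,"y": 0,"z": 0,"ax": 0,"ay": 0,"az": 0}]'

```text
clock: 8.23
position: [607.2, 52.1, 94.0]
ee_rot: [0.996, 0.091, 0.001, -0.0]
contact_force: [-1.1, 0.2, 2.7]
gripper_width: 15.3
grasp_force: 59.0
```

```bash
python3 -c "
from h import *; a=here(); print(a); b=plan(a,(a[0],a[1],a[2]+45,a[3]),1,20); b=plan(b,(428,-16,b[2],DY),1); plan(b,(428,-16,a[2]-57,DY),1,20)"
```

```text
(np.float64(607.1570687336641), np.float64(52.10843762906213), np.float64(94.01086943205074), np.float64(10.397707852095499))
[{"gripper": 1, "x": 0.0, "y": 0.0, "z": -1.5, "az": -0.0}, {"gripper": 1, "x": 0.0, "y": 0.0, "z": -1.5, "az": -0.0}, {"gripper": 1, "x": 0.0, "y": 0.0, "z": -1.5, "az": -0.0}]
[{"gripper": 1, "x": -3.77, "y": 0.69, "z": -0.0, "az": 0.02}, {"gripper": 1, "x": -3.77, "y": 0.7, "z": -0.0, "az": 0.02}, {"gripper": 1, "x": -3.77, "y": 0.69, "z": -0.0, "az": 0.02}, {"gripper": 1, "x": -3.77, "y": 0.7, "z": -0.0, "az": 0.02}, {"gripper": 1, "x": -3.77, "y": 0.7, "z": -0.0, "az": 0.02}]
[{"gripper": 1, "x": 0.0, "y": -0.0, "z": 1.7, "az": -0.0}, {"gripper": 1, "x": 0.0, "y": -0.0, "z": 1.7, "az": -0.0}, {"gripper": 1, "x": 0.0, "y": -0.0, "z": 1.7, "az": -0.0}, {"gripper": 1, "x": 0.0, "y": -0.0, "z": 1.7, "az": -0.0}, {"gripper": 1, "x": 0.0, "y": -0.0, "z": 1.7, "az": -0.0}]
[{"gripper": 1, "x": 0.0, "y": -0.0, "z": 1.7, "az": -0.0}]
```

Call:
send_rows --targets '[{"gripper": 1,"x": 0,"y": 0,"z": -1.5,"ax": 0,"ay": 0,"az": 0},{"gripper": 1,"x": 0,"y": 0,"z": -1.5,"ax": 0,"ay": 0,"az": 0},{"gripper": 1,"x": 0,"y": 0,"z": -1.5,"ax": 0,"ay": 0,"az": 0},{"gripper": 1,"x": 0,"y": 0,"z": 0,"ax": 0,"ay": 0,"az": 0}]'

```text
clock: 8.57
position: [608.5, 52.4, 141.2]
ee_rot: [0.996, 0.091, 0.003, -0.0]
contact_force: [1.0, 1.1, -0.6]
gripper_width: 15.2
grasp_force: 58.7
```

Call:
send_rows --targets '[{"gripper": 1,"x": -3.77,"y": 0.7,"z": 0,"ax": 0,"ay": 0,"az": 0},{"gripper": 1,"x": -3.77,"y": 0.7,"z": 0,"ax": 0,"ay": 0,"az": 0},{"gripper": 1,"x": -3.77,"y": 0.7,"z": 0,"ax": 0,"ay": 0,"az": 0},{"gripper": 1,"x": -3.77,"y": 0.7,"z": 0,"ax": 0,"ay": 0,"az": 0},{"gripper": 1,"x": -3.77,"y": 0.7,"z": 0,"ax": 0,"ay": 0,"az": 0}]'

```text
clock: 8.98
position: [425.1, -17.1, 137.1]
ee_rot: [0.996, 0.09, -0.001, 0.0]
contact_force: [-0.7, -0.5, -1.1]
gripper_width: 15.2
grasp_force: 58.7
```

Call:
send_rows --targets '[{"gripper": 1,"x": 0,"y": 0,"z": 0,"ax": 0,"ay": 0,"az": 0},{"gripper": 1,"x": 0,"y": 0,"z": 2.5,"ax": 0,"ay": 0,"az": 0},{"gripper": 1,"x": 0,"y": 0,"z": 2.5,"ax": 0,"ay": 0,"az": 0},{"gripper": 1,"x": 0,"y": 0,"z": 2.5,"ax": 0,"ay": 0,"az": 0},{"gripper": 1,"x": 0,"y": 0,"z": 1.5,"ax": 0,"ay": 0,"az": 0}]'

```text
clock: 9.4
position: [426.0, -16.8, 45.9]
ee_rot: [0.996, 0.09, -0.002, 0.0]
contact_force: [-0.1, -0.0, -1.5]
gripper_width: 15.1
grasp_force: 58.7
```

Call:
send_rows --targets '[{"gripper": 1,"x": 0,"y": 0,"z": 0.3,"ax": 0,"ay": 0,"az": 0},{"gripper": 1,"x": 0,"y": 0,"z": 0.3,"ax": 0,"ay": 0,"az": 0},{"gripper": 1,"x": 0,"y": 0,"z": 0,"ax": 0,"ay": 0,"az": 0},{"gripper": 1,"x": 0,"y": 0,"z": 0,"ax": 0,"ay": 0,"az": 0}]'

```text
clock: 9.73
position: [428.5, -16.1, 42.9]
ee_rot: [0.996, 0.091, 0.001, -0.0]
contact_force: [0.4, -0.3, -1.4]
gripper_width: 15.1
grasp_force: 58.6
```

Call:
send_rows --targets '[{"gripper": 1,"x": 0,"y": 0,"z": 0.3,"ax": 0,"ay": 0,"az": 0},{"gripper": 1,"x": 0,"y": 0,"z": 0.3,"ax": 0,"ay": 0,"az": 0},{"gripper": 1,"x": 0,"y": 0,"z": 0.1,"ax": 0,"ay": 0,"az": 0},{"gripper": 1,"x": 0,"y": 0,"z": 0,"ax": 0,"ay": 0,"az": 0},{"gripper": 1,"x": 0,"y": 0,"z": 0,"ax": 0,"ay": 0,"az": 0}]'

```text
clock: 10.15
position: [428.1, -16.2, 35.9]
ee_rot: [0.996, 0.091, 0.001, -0.0]
contact_force: [-2.0, 0.5, 6.3]
gripper_width: 14.7
grasp_force: 59.6
```

Call:
send_rows --targets '[{"gripper": -1,"x": 0,"y": 0,"z": 0,"ax": 0,"ay": 0,"az": 0},{"gripper": -1,"x": 0,"y": 0,"z": 0,"ax": 0,"ay": 0,"az": 0},{"gripper": -1,"x": 0,"y": 0,"z": 0,"ax": 0,"ay": 0,"az": 0},{"gripper": -1,"x": 0,"y": 0,"z": 0,"ax": 0,"ay": 0,"az": 0}]'

```text
clock: 10.48
position: [427.8, -16.4, 35.2]
ee_rot: [0.996, 0.09, 0.0, 0.0]
contact_force: [0.4, 0.0, -0.2]
gripper_width: 63.1
grasp_force: 0.0
```

Call:
send_rows --targets '[{"gripper": -1,"x": 0,"y": 0,"z": -4,"ax": 0,"ay": 0,"az": 0},{"gripper": -1,"x": 0,"y": 0,"z": -4,"ax": 0,"ay": 0,"az": 0},{"gripper": -1,"x": 0,"y": 0,"z": -4,"ax": 0,"ay": 0,"az": 0},{"gripper": -1,"x": 0,"y": 0,"z": -4,"ax": 0,"ay": 0,"az": 0},{"gripper": -1,"x": 0,"y": 0,"z": -4,"ax": 0,"ay": 0,"az": 0}]'

```text
clock: 10.9
position: [427.1, -16.6, 237.3]
ee_rot: [0.996, 0.09, 0.0, -0.0]
contact_force: [0.7, 0.8, -0.3]
gripper_width: 85.3
grasp_force: 0.0
```

```bash
cat > look.py <<'E'
from h import *
import sys
np.set_printoptions(suppress=True,precision=1)
TR=dict(A=(576,312),B=(389,275),C=(389,-300),D=(595,-319))
def blues(img):
    hsv=cv2.cvtColor(img,cv2.COLOR_RGB2HSV); return (hsv[...,0]>100)&(hsv[...,0]<125)&(hsv[...,1]>120)
if __name__=="__main__":
    for c in("scene","side"):
        img,d,w=cloud(c)
        print(c,"cover",fit(w,img,(428,-17),10,32,90,blues(img))[:3])
        for n in sys.argv[1:]:
            f=fit(w,img,TR[n],18,42); print(c,n,f[:4] if f else None)
    print(here())
E
python3 look.py A B C D; python3 - <<'E'
from h import *
a=here(); plan(a,(389+30,275,215,-4.8),-1)
E
```

```text
scene cover (array([424.5, -18.5]), 11.236135482788086, (127.1259765625, 64.237548828125))
scene A (array([575.8, 310.9]), 27.129858016967773, (123.63047790527344, 66.99746704101562), array([538.7, 268.3,  24.7]))
scene B (array([387.3, 274.8]), -5.7774200439453125, (131.91165161132812, 66.8589096069336), None)
scene C (array([ 389.5, -301.3]), 5.19594669342041, (128.671142578125, 64.03958129882812), array([ 445.4, -276.8,   25.9]))
scene D (array([ 594.9, -319.7]), 21.044769287109375, (125.4707260131836, 64.72610473632812), array([ 639.2, -279.5,   25.4]))
side cover (array([425.6, -15.6]), 10.645841598510742, (124.93782043457031, 64.68135833740234))
side A (array([575.6, 312.3]), 26.44108009338379, (124.41206359863281, 63.47856903076172), None)
side B (array([388.9, 275.1]), -4.731475830078125, (123.93435668945312, 62.46644973754883), None)
side C (array([ 431.3, -296.2]), -87.84782719612122, (65.42349243164062, 39.60506057739258), None)
side D (array([ 594.5, -318.3]), 20.711442947387695, (125.76317596435547, 69.82746124267578), array([ 634.9, -276.7,   23.9]))
(np.float64(431.6928896412963), np.float64(-15.726600361159145), np.float64(242.1589869493111), np.float64(10.449408430094685))
[{"gripper": -1, "x": 0.5, "y": -3.6, "z": 0.34, "az": 1.91}, {"gripper": -1, "x": 0.39, "y": -3.62, "z": 0.34, "az": 1.91}, {"gripper": -1, "x": 0.26, "y": -3.63, "z": 0.34, "az": 1.91}, {"gripper": -1, "x": 0.14, "y": -3.63, "z": 0.34, "az": 1.91}, {"gripper": -1, "x": 0.02, "y": -3.64, "z": 0.34, "az": 1.91}]
[{"gripper": -1, "x": -0.1, "y": -3.64, "z": 0.34, "az": 1.91}, {"gripper": -1, "x": -0.23, "y": -3.63, "z": 0.34, "az": 1.91}, {"gripper": -1, "x": -0.34, "y": -3.62, "z": 0.34, "az": 1.91}]
```

Call:
send_rows --targets '[{"gripper": -1,"x": 0.4,"y": -3.6,"z": 1,"ax": 0,"ay": 0,"az": 1.91},{"gripper": -1,"x": 0.2,"y": -3.62,"z": 1,"ax": 0,"ay": 0,"az": 1.91},{"gripper": -1,"x": 0,"y": -3.63,"z": 1,"ax": 0,"ay": 0,"az": 1.91},{"gripper": -1,"x": -0.2,"y": -3.63,"z": 1,"ax": 0,"ay": 0,"az": 1.91},{"gripper": -1,"x": -0.3,"y": -3.64,"z": 1,"ax": 0,"ay": 0,"az": 1.91}]'

```text
clock: 11.42
position: [407.2, 165.5, 184.4]
ee_rot: [1.0, 0.006, -0.0, 0.0]
contact_force: [0.9, -0.2, 0.1]
gripper_width: 85.0
grasp_force: 0.0
```

Call:
send_rows --targets '[{"gripper": -1,"x": -0.8,"y": -3.64,"z": 1,"ax": 0,"ay": 0,"az": 1.91},{"gripper": -1,"x": -1,"y": -3.63,"z": 1,"ax": 0,"ay": 0,"az": 1.91},{"gripper": -1,"x": -1,"y": -3.62,"z": 1,"ax": 0,"ay": 0,"az": 1.91},{"gripper": -1,"x": 0,"y": 0,"z": 0,"ax": 0,"ay": 0,"az": 0},{"gripper": -1,"x": 0,"y": 0,"z": 0,"ax": 0,"ay": 0,"az": 0}]'

```text
clock: 11.83
position: [381.1, 274.7, 153.9]
ee_rot: [0.999, -0.041, -0.001, 0.001]
contact_force: [-0.8, -1.3, -0.2]
gripper_width: 85.4
grasp_force: 0.0
```

```bash
cat >> look.py <<'E'
def topfit(n=None,c=None,r=85):
    """wrist: tray by its shoulder/top; dark edge free"""
    img,d,w=cloud("wrist"); f=fit(w,img,c or TR[n],20,42,r); print("wrist",f); return img,w
E
python3 - <<'E'
from look import *
img,w=topfit("B"); a=here(); print(a)
b=plan(a,(389,275,70,-4.8),-1); plan(b,(389,275,2,-4.8),-1,25)
E
```

```text
wrist (array([388.5, 273.9]), -5.168571472167969, (124.3731689453125, 60.159793853759766), None, np.int64(15823), np.int64(0))
(np.float64(381.4630359511461), np.float64(273.6660184817722), np.float64(154.36535834210085), np.float64(-4.8082326362295955))
[{"gripper": -1, "x": 0.25, "y": -0.07, "z": 2.81, "az": -0.0}, {"gripper": -1, "x": 0.24, "y": -0.06, "z": 2.81, "az": -0.0}, {"gripper": -1, "x": 0.25, "y": -0.07, "z": 2.82, "az": -0.0}]
[{"gripper": -1, "x": -0.0, "y": 0.0, "z": 2.27, "az": -0.0}, {"gripper": -1, "x": -0.0, "y": 0.0, "z": 2.26, "az": -0.0}, {"gripper": -1, "x": -0.0, "y": 0.0, "z": 2.27, "az": -0.0}]
```

Call:
send_rows --targets '[{"gripper": -1,"x": 0.35,"y": 0,"z": 2.8,"ax": 0,"ay": 0,"az": 0.3},{"gripper": -1,"x": 0.35,"y": 0,"z": 2.8,"ax": 0,"ay": 0,"az": 0},{"gripper": -1,"x": 0,"y": 0,"z": 2.8,"ax": 0,"ay": 0,"az": 0},{"gripper": -1,"x": 0,"y": 0,"z": 2.3,"ax": 0,"ay": 0,"az": 0},{"gripper": -1,"x": 0,"y": 0,"z": 2.3,"ax": 0,"ay": 0,"az": 0}]'

```text
clock: 12.3
position: [389.4, 271.4, 24.5]
ee_rot: [0.999, -0.046, 0.0, -0.0]
contact_force: [0.5, 0.0, 0.3]
gripper_width: 85.4
grasp_force: 0.0
```

Call:
send_rows --targets '[{"gripper": -1,"x": 0,"y": 0,"z": 1.2,"ax": 0,"ay": 0,"az": 0},{"gripper": -1,"x": 0,"y": 0,"z": 0.6,"ax": 0,"ay": 0,"az": 0},{"gripper": -1,"x": 0,"y": 0,"z": 0,"ax": 0,"ay": 0,"az": 0},{"gripper": -1,"x": 0,"y": 0,"z": 0,"ax": 0,"ay": 0,"az": 0}]'

```text
clock: 12.63
position: [389.6, 272.7, 7.8]
ee_rot: [0.999, -0.046, 0.0, -0.0]
contact_force: [0.4, -0.2, -0.4]
gripper_width: 85.7
grasp_force: 0.0
```

Call:
send_rows --targets '[{"gripper": -1,"x": 0,"y": -0.1,"z": 0.5,"ax": 0,"ay": 0,"az": 0},{"gripper": -1,"x": 0,"y": 0,"z": 0.4,"ax": 0,"ay": 0,"az": 0},{"gripper": 1,"x": 0,"y": 0,"z": 0,"ax": 0,"ay": 0,"az": 0},{"gripper": 1,"x": 0,"y": 0,"z": 0,"ax": 0,"ay": 0,"az": 0},{"gripper": 1,"x": 0,"y": 0,"z": 0,"ax": 0,"ay": 0,"az": 0}]'

```text
clock: 13.05
position: [389.3, 274.3, -1.1]
ee_rot: [0.999, -0.045, 0.0, -0.0]
contact_force: [0.8, -0.3, -0.7]
gripper_width: 59.2
grasp_force: 64.8
```

Call:
send_rows --targets '[{"gripper": 1,"x": 0,"y": 0,"z": 0,"ax": 0,"ay": 0,"az": 0},{"gripper": 1,"x": 0,"y": 0,"z": 0,"ax": 0,"ay": 0,"az": 0},{"gripper": 1,"x": 0,"y": 0,"z": 0,"ax": 0,"ay": 0,"az": 0}]'

```text
clock: 13.3
position: [389.3, 274.3, -1.1]
ee_rot: [0.999, -0.045, 0.0, -0.0]
contact_force: [-1.8, -0.2, 4.8]
gripper_width: 59.1
grasp_force: 65.5
```

```bash
python3 - <<'E'
from h import *
a=here(); print(a)
b=(a[0],a[1],a[2]+160,a[3]); b=plan(b,(*DOCK,b[2],-169.7),1)
E
```

```text
(np.float64(389.30490522618135), np.float64(274.3104957138688), np.float64(-1.0886098465091067), np.float64(-5.169790363714959))
[{"gripper": 1, "x": 0.98, "y": 0.85, "z": -0.0, "az": 6.86}, {"gripper": 1, "x": 1.07, "y": 0.72, "z": -0.0, "az": 6.86}, {"gripper": 1, "x": 1.16, "y": 0.6, "z": -0.0, "az": 6.86}, {"gripper": 1, "x": 1.21, "y": 0.45, "z": -0.0, "az": 6.86}, {"gripper": 1, "x": 1.26, "y": 0.3, "z": -0.0, "az": 6.86}]
[{"gripper": 1, "x": 1.29, "y": 0.15, "z": -0.0, "az": 6.86}, {"gripper": 1, "x": 1.3, "y": -0.01, "z": -0.0, "az": 6.86}, {"gripper": 1, "x": 1.29, "y": -0.16, "z": -0.0, "az": 6.86}, {"gripper": 1, "x": 1.25, "y": -0.31, "z": -0.0, "az": 6.86}, {"gripper": 1, "x": 1.21, "y": -0.46, "z": -0.0, "az": 6.86}]
[{"gripper": 1, "x": 1.15, "y": -0.61, "z": -0.0, "az": 6.86}, {"gripper": 1, "x": 1.07, "y": -0.73, "z": -0.0, "az": 6.86}, {"gripper": 1, "x": 0.97, "y": -0.86, "z": -0.0, "az": 6.86}, {"gripper": 1, "x": 0.87, "y": -0.97, "z": -0.0, "az": 6.86}, {"gripper": 1, "x": 0.74, "y": -1.06, "z": -0.0, "az": 6.86}]
[{"gripper": 1, "x": 0.6, "y": -1.15, "z": -0.0, "az": 6.86}, {"gripper": 1, "x": 0.47, "y": -1.21, "z": -0.0, "az": 6.86}, {"gripper": 1, "x": 0.32, "y": -1.25, "z": -0.0, "az": 6.86}, {"gripper": 1, "x": 0.17, "y": -1.29, "z": -0.0, "az": 6.86}, {"gripper": 1, "x": 0.01, "y": -1.3, "z": -0.0, "az": 6.86}]
[{"gripper": 1, "x": -0.14, "y": -1.29, "z": -0.0, "az": 6.86}, {"gripper": 1, "x": -0.29, "y": -1.26, "z": -0.0, "az": 6.86}, {"gripper": 1, "x": -0.45, "y": -1.22, "z": -0.0, "az": 6.86}, {"gripper": 1, "x": -0.58, "y": -1.15, "z": -0.0, "az": 6.86}]
```

Call:
send_rows --targets '[{"gripper": 1,"x": 0,"y": 0,"z": -2,"ax": 0,"ay": 0,"az": 0},{"gripper": 1,"x": 0,"y": 0,"z": -4,"ax": 0,"ay": 0,"az": 0},{"gripper": 1,"x": 0,"y": 0,"z": -4,"ax": 0,"ay": 0,"az": 0},{"gripper": 1,"x": 0,"y": 0,"z": -4,"ax": 0,"ay": 0,"az": 0},{"gripper": 1,"x": 0,"y": 0,"z": -2,"ax": 0,"ay": 0,"az": 0}]'

```text
clock: 13.72
position: [390.4, 275.3, 162.9]
ee_rot: [0.999, -0.045, 0.002, -0.003]
contact_force: [0.1, 1.0, -1.3]
gripper_width: 59.0
grasp_force: 65.6
```

Call:
send_rows --targets '[{"gripper": 1,"x": 0.98,"y": 0.85,"z": 0,"ax": 0,"ay": 0,"az": 6.86},{"gripper": 1,"x": 1.07,"y": 0.72,"z": 0,"ax": 0,"ay": 0,"az": 6.86},{"gripper": 1,"x": 1.16,"y": 0.6,"z": 0,"ax": 0,"ay": 0,"az": 6.86},{"gripper": 1,"x": 1.21,"y": 0.45,"z": 0,"ax": 0,"ay": 0,"az": 6.86},{"gripper": 1,"x": 1.26,"y": 0.3,"z": 0,"ax": 0,"ay": 0,"az": 6.86}]'

```text
clock: 14.13
position: [433.8, 226.5, 157.8]
ee_rot: [0.94, -0.341, -0.0, 0.0]
contact_force: [-0.2, 0.7, -2.1]
gripper_width: 59.0
grasp_force: 65.5
```

Call:
send_rows --targets '[{"gripper": 1,"x": 1.29,"y": 0.15,"z": 0,"ax": 0,"ay": 0,"az": 6.86},{"gripper": 1,"x": 1.3,"y": 0,"z": 0,"ax": 0,"ay": 0,"az": 6.86},{"gripper": 1,"x": 1.29,"y": -0.16,"z": 0,"ax": 0,"ay": 0,"az": 6.86},{"gripper": 1,"x": 1.25,"y": -0.31,"z": 0,"ax": 0,"ay": 0,"az": 6.86},{"gripper": 1,"x": 1.21,"y": -0.46,"z": 0,"ax": 0,"ay": 0,"az": 6.86}]'

```text
clock: 14.55
position: [478.7, 179.8, 157.6]
ee_rot: [0.798, -0.603, -0.0, 0.001]
contact_force: [0.9, 0.5, -1.4]
gripper_width: 58.8
grasp_force: 65.5
```

Call:
send_rows --targets '[{"gripper": 1,"x": 1.15,"y": -0.61,"z": 0,"ax": 0,"ay": 0,"az": 6.86},{"gripper": 1,"x": 1.07,"y": -0.73,"z": 0,"ax": 0,"ay": 0,"az": 6.86},{"gripper": 1,"x": 0.97,"y": -0.86,"z": 0,"ax": 0,"ay": 0,"az": 6.86},{"gripper": 1,"x": 0.87,"y": -0.97,"z": 0,"ax": 0,"ay": 0,"az": 6.86},{"gripper": 1,"x": 0.74,"y": -1.06,"z": 0,"ax": 0,"ay": 0,"az": 6.86}]'

```text
clock: 14.97
position: [523.7, 133.1, 157.5]
ee_rot: [-0.584, 0.811, 0.0, -0.001]
contact_force: [0.4, 0.4, -1.1]
gripper_width: 59.2
grasp_force: 65.5
```

Call:
send_rows --targets '[{"gripper": 1,"x": 0.6,"y": -1.15,"z": 0,"ax": 0,"ay": 0,"az": 6.86},{"gripper": 1,"x": 0.47,"y": -1.21,"z": 0,"ax": 0,"ay": 0,"az": 6.86},{"gripper": 1,"x": 0.32,"y": -1.25,"z": 0,"ax": 0,"ay": 0,"az": 6.86},{"gripper": 1,"x": 0.17,"y": -1.29,"z": 0,"ax": 0,"ay": 0,"az": 6.86},{"gripper": 1,"x": 0,"y": -1.3,"z": 0,"ax": 0,"ay": 0,"az": 6.86}]'

```text
clock: 15.38
position: [568.7, 86.5, 157.4]
ee_rot: [-0.319, 0.948, 0.0, -0.001]
contact_force: [0.1, 0.2, -2.3]
gripper_width: 59.1
grasp_force: 65.5
```

Call:
send_rows --targets '[{"gripper": 1,"x": -0.14,"y": -1.29,"z": 0,"ax": 0,"ay": 0,"az": 6.86},{"gripper": 1,"x": -0.29,"y": -1.26,"z": 0,"ax": 0,"ay": 0,"az": 6.86},{"gripper": 1,"x": -0.45,"y": -1.22,"z": 0,"ax": 0,"ay": 0,"az": 6.86},{"gripper": 1,"x": -0.58,"y": -1.15,"z": 0,"ax": 0,"ay": 0,"az": 6.86},{"gripper": 1,"x": 0,"y": 0,"z": 0,"ax": 0,"ay": 0,"az": 0}]'

```text
clock: 15.8
position: [605.5, 48.4, 157.1]
ee_rot: [-0.086, 0.996, -0.0, -0.001]
contact_force: [0.3, 0.2, -2.0]
gripper_width: 59.1
grasp_force: 65.5
```

Call:
send_rows --targets '[{"gripper": 1,"x": 0,"y": 0,"z": 1.5,"ax": 0,"ay": 0,"az": 0},{"gripper": 1,"x": 0,"y": 0,"z": 1.5,"ax": 0,"ay": 0,"az": 0},{"gripper": 1,"x": 0,"y": 0,"z": 1.5,"ax": 0,"ay": 0,"az": 0},{"gripper": 1,"x": 0,"y": 0,"z": 0,"ax": 0,"ay": 0,"az": 0},{"gripper": 1,"x": 0,"y": 0,"z": 0,"ax": 0,"ay": 0,"az": 0}]'

```text
clock: 16.22
position: [603.9, 49.8, 112.3]
ee_rot: [-0.089, 0.996, -0.0, -0.001]
contact_force: [0.6, 0.2, -1.1]
gripper_width: 59.2
grasp_force: 65.5
```

```bash
python3 - <<'E'
from look import *
img,d,w=cloud("wrist"); save(img,"w3"); print(here(),DOCK)
hsv=cv2.cvtColor(img,cv2.COLOR_RGB2HSV)
print("shaker",fit(w,img,(615,-8),38,52,200,hsv[...,1]<60)[:3])
print("tray held",fit(w,img,DOCK,125,175,80)[:4])
for z in (60,68): print(z,fit(w,img,DOCK,z-4,z+4,80))
E
```

```text
(np.float64(604.8242526366479), np.float64(49.996559792659994), np.float64(113.447407221469), np.float64(-169.75122952692635)) [605.2  50.2]
shaker (array([615.3,  -7.5]), -79.73657894134521, (248.9327392578125, 158.8302001953125))
tray held (array([594.5,  48.1]), -79.50590515136719, (125.47237396240234, 99.99063873291016), None)
60 (array([547.9,  40.5]), -79.27240371704102, (60.0930290222168, 8.257455825805664), None, np.int64(2319), np.int64(0))
68 None
```

View pics/w3.png

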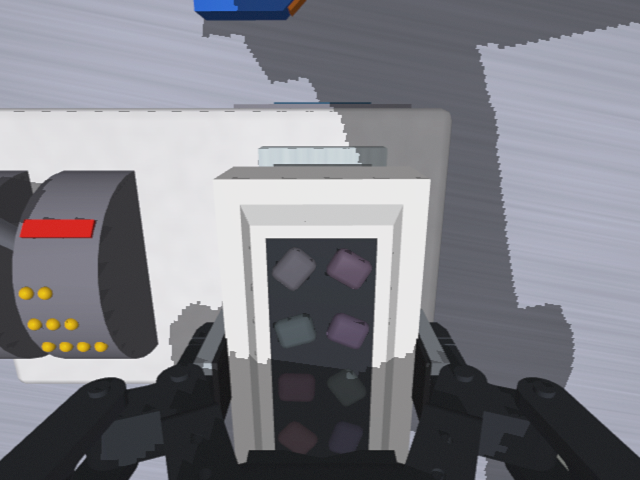

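The tray is level, centred over the carrier, and has its cut side toward the carrier's. I lower it now.

Call:
send_rows --targets '[{"gripper": 1,"x": 0,"y": 0,"z": 1.5,"ax": 0,"ay": 0,"az": 0},{"gripper": 1,"x": 0,"y": 0,"z": 1.5,"ax": 0,"ay": 0,"az": 0},{"gripper": 1,"x": 0,"y": 0,"z": 1,"ax": 0,"ay": 0,"az": 0},{"gripper": 1,"x": 0,"y": 0,"z": 0.4,"ax": 0,"ay": 0,"az": 0},{"gripper": 1,"x": 0,"y": 0,"z": 0.3,"ax": 0,"ay": 0,"az": 0}]'

```text
clock: 16.68
position: [605.1, 49.9, 66.4]
ee_rot: [-0.089, 0.996, -0.0, 0.0]
contact_force: [-0.3, -0.4, -0.6]
gripper_width: 58.9
grasp_force: 65.5
```

Call:
send_rows --targets '[{"gripper": 1,"x": 0,"y": 0,"z": 0.3,"ax": 0,"ay": 0,"az": 0},{"gripper": 1,"x": 0,"y": 0,"z": 0.2,"ax": 0,"ay": 0,"az": 0},{"gripper": 1,"x": 0,"y": 0,"z": 0,"ax": 0,"ay": 0,"az": 0},{"gripper": 1,"x": 0,"y": 0,"z": 0,"ax": 0,"ay": 0,"az": 0}]'

```text
clock: 17.02
position: [605.2, 49.8, 61.7]
ee_rot: [-0.089, 0.996, 0.0, 0.0]
contact_force: [1.0, 0.1, -0.8]
gripper_width: 58.8
grasp_force: 65.5
```

Call:
send_rows --targets '[{"gripper": 1,"x": 0,"y": 0,"z": 0.2,"ax": 0,"ay": 0,"az": 0},{"gripper": 1,"x": 0,"y": 0,"z": 0.2,"ax": 0,"ay": 0,"az": 0},{"gripper": 1,"x": 0,"y": 0,"z": 0,"ax": 0,"ay": 0,"az": 0},{"gripper": 1,"x": 0,"y": 0,"z": 0,"ax": 0,"ay": 0,"az": 0}]'

```text
clock: 17.35
position: [604.8, 49.7, 59.0]
ee_rot: [-0.089, 0.996, -0.0, 0.0]
contact_force: [-3.9, -0.5, 6.8]
gripper_width: 59.3
grasp_force: 66.6
```

Call:
send_rows --targets '[{"gripper": 1,"x": 0,"y": 0,"z": 0.1,"ax": 0,"ay": 0,"az": 0},{"gripper": -1,"x": 0,"y": 0,"z": 0,"ax": 0,"ay": 0,"az": 0},{"gripper": -1,"x": 0,"y": 0,"z": 0,"ax": 0,"ay": 0,"az": 0},{"gripper": -1,"x": 0,"y": 0,"z": 0,"ax": 0,"ay": 0,"az": 0},{"gripper": -1,"x": 0,"y": 0,"z": 0,"ax": 0,"ay": 0,"az": 0}]'

```text
clock: 17.77
position: [605.1, 49.8, 56.2]
ee_rot: [-0.089, 0.996, 0.0, 0.0]
contact_force: [0.2, 0.1, 0.9]
gripper_width: 85.3
grasp_force: 0.0
```

Call:
send_rows --targets '[{"gripper": -1,"x": 0,"y": 0,"z": -2,"ax": 0,"ay": 0,"az": 0},{"gripper": -1,"x": 0,"y": 0,"z": -4,"ax": 0,"ay": 0,"az": 0},{"gripper": -1,"x": 0,"y": 0,"z": -4,"ax": 0,"ay": 0,"az": 0},{"gripper": -1,"x": 0,"y": 0,"z": 0,"ax": 0,"ay": 0,"az": 0},{"gripper": -1,"x": 0,"y": 0,"z": 0,"ax": 0,"ay": 0,"az": 0}]'

```text
clock: 18.18
position: [606.6, 50.3, 159.3]
ee_rot: [-0.089, 0.996, 0.001, 0.003]
contact_force: [-0.2, -0.6, -0.9]
gripper_width: 85.5
grasp_force: 0.0
```

```bash
cat >> look.py <<'E'
def stack(n,w,img):
    z=60+28*n
    f=fit(w,img,DOCK,z-6,z+12,85); print("stack",f[:3] if f else None)
    k=(np.hypot(w[...,0]-DOCK[0],w[...,1]-DOCK[1])<60)&(w[...,2]>z-8)&(w[...,2]<z+20)
    p=w[k]; print("z pct",np.percentile(p[:,2],[5,25,50,75,95]))
    # tilt from the chip-top plane
    q=p[p[:,2]>z+3]; A=np.c_[q[:,:2]-DOCK,np.ones(len(q))]
    s=np.linalg.lstsq(A,q[:,2],rcond=None)[0]; print("tilt",s)
E
python3 - <<'E'
from look import *
img,d,w=cloud("wrist"); stack(1,w,img); print(here())
for c in("scene","side"):
    img,d,w=cloud(c); print(c,fit(w,img,TR["A"],18,42)[:4], fit(w,img,DOCK,78,100,85)[:3])
a=here(); b=(a[0],a[1],a[2],a[3]); b=plan(b,(575.7,311.8,b[2],-153.4),-1)
E
```

```text
stack (array([604.6,  50. ]), 10.341020584106445, (124.89801788330078, 60.241554260253906))
z pct [84.4 85.8 92.7 93.7 95.9]
tilt [-0.   0.  93.7]
(np.float64(605.1044998016501), np.float64(49.979341195719805), np.float64(157.04861726868793), np.float64(-169.85825226847575))
scene (array([576.1, 311. ]), 26.711956024169922, (123.21861267089844, 68.17290496826172), array([539.4, 267.1,  25.8])) (array([606.3,  49.5]), 9.1956205368042, (125.90771484375, 65.51886749267578))
side (array([575.7, 312.7]), 26.637866973876953, (124.12374114990234, 63.428043365478516), None) (array([607.1,  49.2]), 10.397920608520508, (124.19088745117188, 68.65687561035156))
[{"gripper": -1, "x": -0.26, "y": 3.76, "z": -0.0, "az": -2.35}, {"gripper": -1, "x": -0.42, "y": 3.74, "z": -0.0, "az": -2.35}, {"gripper": -1, "x": -0.56, "y": 3.73, "z": -0.0, "az": -2.35}, {"gripper": -1, "x": -0.73, "y": 3.7, "z": -0.0, "az": -2.35}, {"gripper": -1, "x": -0.87, "y": 3.66, "z": -0.0, "az": -2.35}]
[{"gripper": -1, "x": -1.02, "y": 3.63, "z": -0.0, "az": -2.35}, {"gripper": -1, "x": -1.17, "y": 3.58, "z": -0.0, "az": -2.35}]
```

Tray B is seated: level, with its top at about 95 mm. Tray A is next.

Call:
send_rows --targets '[{"gripper": -1,"x": -0.26,"y": 3.76,"z": 0,"ax": 0,"ay": 0,"az": -2.35},{"gripper": -1,"x": -0.42,"y": 3.74,"z": 0,"ax": 0,"ay": 0,"az": -2.35},{"gripper": -1,"x": -0.56,"y": 3.73,"z": 0,"ax": 0,"ay": 0,"az": -2.35},{"gripper": -1,"x": -0.73,"y": 3.7,"z": 0,"ax": 0,"ay": 0,"az": -2.35},{"gripper": -1,"x": -0.87,"y": 3.66,"z": 0,"ax": 0,"ay": 0,"az": -2.35}]'

```text
clock: 18.75
position: [583.5, 238.2, 154.3]
ee_rot: [-0.191, 0.982, -0.001, -0.002]
contact_force: [1.0, -0.6, -0.4]
gripper_width: 85.4
grasp_force: 0.0
```

Call:
send_rows --targets '[{"gripper": -1,"x": -1.02,"y": 3.63,"z": 0,"ax": 0,"ay": 0,"az": -2.35},{"gripper": -1,"x": -1.17,"y": 3.58,"z": 0,"ax": 0,"ay": 0,"az": -2.35},{"gripper": -1,"x": 0,"y": 0,"z": 0,"ax": 0,"ay": 0,"az": 0},{"gripper": -1,"x": 0,"y": 0,"z": 0,"ax": 0,"ay": 0,"az": 0},{"gripper": -1,"x": 0,"y": 0,"z": 0,"ax": 0,"ay": 0,"az": 0}]'

```text
clock: 19.17
position: [575.8, 311.5, 154.5]
ee_rot: [-0.23, 0.973, -0.001, -0.002]
contact_force: [-0.2, -0.8, -0.9]
gripper_width: 85.5
grasp_force: 0.0
```

```bash
cat >> look.py <<'E'
def grab(n,flip,c=None):
    img,d,w=cloud("wrist"); f=fit(w,img,c or TR[n],20,42); print("wrist",f[:5])
    yaw=f[1]+(180 if flip else 0); a=here(); print(a)
    plan(a,(*f[0],-1,yaw),-1,200,20)
E
python3 - <<'E'
from look import *
grab("A",True)
E
```

```text
wrist (array([575.8, 312.7]), 26.326927185058594, (124.66609954833984, 60.13972473144531), array([536.1, 267.8,  24.6]), np.int64(15385))
(np.float64(576.0973187128596), np.float64(310.91753616755636), np.float64(154.9455105963818), np.float64(-153.43675597194795))
[{"gripper": -1, "x": -0.05, "y": 0.17, "z": 15.59, "az": 0.24}]
```

Call:
send_rows --targets '[{"gripper": -1,"x": 0,"y": 0.15,"z": 3.4,"ax": 0,"ay": 0,"az": 0.2},{"gripper": -1,"x": 0,"y": 0,"z": 3.4,"ax": 0,"ay": 0,"az": 0},{"gripper": -1,"x": 0,"y": 0,"z": 3.2,"ax": 0,"ay": 0,"az": 0},{"gripper": -1,"x": 0,"y": 0,"z": 2.5,"ax": 0,"ay": 0,"az": 0},{"gripper": -1,"x": 0,"y": 0,"z": 1.5,"ax": 0,"ay": 0,"az": 0}]'

```text
clock: 19.63
position: [574.4, 310.0, 12.6]
ee_rot: [-0.227, 0.974, -0.001, -0.003]
contact_force: [0.5, 0.2, 0.4]
gripper_width: 85.2
grasp_force: 0.0
```

Call:
send_rows --targets '[{"gripper": -1,"x": 0,"y": 0,"z": 0.9,"ax": 0,"ay": 0,"az": 0},{"gripper": -1,"x": 0,"y": 0,"z": 0.6,"ax": 0,"ay": 0,"az": 0},{"gripper": -1,"x": 0,"y": 0,"z": 0,"ax": 0,"ay": 0,"az": 0},{"gripper": -1,"x": 0,"y": 0,"z": 0,"ax": 0,"ay": 0,"az": 0}]'

```text
clock: 19.97
position: [576.6, 313.2, 2.2]
ee_rot: [-0.228, 0.974, 0.0, 0.001]
contact_force: [0.3, -0.3, 0.1]
gripper_width: 85.1
grasp_force: 0.0
```

Call:
send_rows --targets '[{"gripper": 1,"x": 0,"y": 0,"z": 0,"ax": 0,"ay": 0,"az": 0},{"gripper": 1,"x": 0,"y": 0,"z": 0,"ax": 0,"ay": 0,"az": 0},{"gripper": 1,"x": 0,"y": 0,"z": 0,"ax": 0,"ay": 0,"az": 0},{"gripper": 1,"x": 0,"y": 0,"z": 0,"ax": 0,"ay": 0,"az": 0},{"gripper": 1,"x": 0,"y": 0,"z": 0,"ax": 0,"ay": 0,"az": 0}]'

```text
clock: 20.38
position: [576.7, 314.1, 3.1]
ee_rot: [-0.229, 0.973, 0.001, 0.001]
contact_force: [-1.5, -0.9, 5.5]
gripper_width: 58.7
grasp_force: 67.5
```

```bash
python3 - <<'E'
from h import *
a=here(); print(a)
b=(a[0],a[1],a[2]+160,a[3]); b=plan(b,(*DOCK,b[2],10.3),1)
E
```

```text
(np.float64(576.6856419394401), np.float64(314.07436640100497), np.float64(3.122041483481882), np.float64(-153.55598165540752))
[{"gripper": 1, "x": 0.38, "y": -1.04, "z": -0.0, "az": -6.83}, {"gripper": 1, "x": 0.51, "y": -0.98, "z": -0.0, "az": -6.83}, {"gripper": 1, "x": 0.61, "y": -0.92, "z": -0.0, "az": -6.83}, {"gripper": 1, "x": 0.73, "y": -0.84, "z": -0.0, "az": -6.83}, {"gripper": 1, "x": 0.81, "y": -0.74, "z": -0.0, "az": -6.83}]
[{"gripper": 1, "x": 0.9, "y": -0.65, "z": -0.0, "az": -6.83}, {"gripper": 1, "x": 0.97, "y": -0.53, "z": -0.0, "az": -6.83}, {"gripper": 1, "x": 1.03, "y": -0.41, "z": -0.0, "az": -6.83}, {"gripper": 1, "x": 1.06, "y": -0.29, "z": -0.0, "az": -6.83}, {"gripper": 1, "x": 1.1, "y": -0.16, "z": -0.0, "az": -6.83}]
[{"gripper": 1, "x": 1.1, "y": -0.02, "z": -0.0, "az": -6.83}, {"gripper": 1, "x": 1.11, "y": 0.1, "z": -0.0, "az": -6.83}, {"gripper": 1, "x": 1.08, "y": 0.23, "z": -0.0, "az": -6.83}, {"gripper": 1, "x": 1.04, "y": 0.37, "z": -0.0, "az": -6.83}, {"gripper": 1, "x": 1.0, "y": 0.48, "z": -0.0, "az": -6.83}]
[{"gripper": 1, "x": 0.93, "y": 0.6, "z": -0.0, "az": -6.83}, {"gripper": 1, "x": 0.85, "y": 0.7, "z": -0.0, "az": -6.83}, {"gripper": 1, "x": 0.76, "y": 0.8, "z": -0.0, "az": -6.83}, {"gripper": 1, "x": 0.66, "y": 0.89, "z": -0.0, "az": -6.83}, {"gripper": 1, "x": 0.56, "y": 0.96, "z": -0.0, "az": -6.83}]
[{"gripper": 1, "x": 0.43, "y": 1.01, "z": -0.0, "az": -6.83}, {"gripper": 1, "x": 0.31, "y": 1.06, "z": -0.0, "az": -6.83}, {"gripper": 1, "x": 0.18, "y": 1.09, "z": -0.0, "az": -6.83}, {"gripper": 1, "x": 0.05, "y": 1.11, "z": -0.0, "az": -6.83}]
```

Call:
send_rows --targets '[{"gripper": 1,"x": 0,"y": 0,"z": -2,"ax": 0,"ay": 0,"az": 0},{"gripper": 1,"x": 0,"y": 0,"z": -4,"ax": 0,"ay": 0,"az": 0},{"gripper": 1,"x": 0,"y": 0,"z": -4,"ax": 0,"ay": 0,"az": 0},{"gripper": 1,"x": 0,"y": 0,"z": -4,"ax": 0,"ay": 0,"az": 0},{"gripper": 1,"x": 0,"y": 0,"z": -2,"ax": 0,"ay": 0,"az": 0}]'

```text
clock: 20.8
position: [577.4, 314.3, 166.8]
ee_rot: [-0.229, 0.973, 0.001, 0.004]
contact_force: [0.5, 1.2, -1.2]
gripper_width: 59.0
grasp_force: 66.6
```

Call:
send_rows --targets '[{"gripper": 1,"x": 0.38,"y": -1.04,"z": 0,"ax": 0,"ay": 0,"az": -6.83},{"gripper": 1,"x": 0.51,"y": -0.98,"z": 0,"ax": 0,"ay": 0,"az": -6.83},{"gripper": 1,"x": 0.61,"y": -0.92,"z": 0,"ax": 0,"ay": 0,"az": -6.83},{"gripper": 1,"x": 0.73,"y": -0.84,"z": 0,"ax": 0,"ay": 0,"az": -6.83},{"gripper": 1,"x": 0.81,"y": -0.74,"z": 0,"ax": 0,"ay": 0,"az": -6.83}]'

```text
clock: 21.22
position: [580.9, 257.7, 160.5]
ee_rot: [-0.507, 0.862, 0.0, -0.001]
contact_force: [0.2, -0.2, -1.5]
gripper_width: 59.0
grasp_force: 66.5
```

Call:
send_rows --targets '[{"gripper": 1,"x": 0.9,"y": -0.65,"z": 0,"ax": 0,"ay": 0,"az": -6.83},{"gripper": 1,"x": 0.97,"y": -0.53,"z": 0,"ax": 0,"ay": 0,"az": -6.83},{"gripper": 1,"x": 1.03,"y": -0.41,"z": 0,"ax": 0,"ay": 0,"az": -6.83},{"gripper": 1,"x": 1.06,"y": -0.29,"z": 0,"ax": 0,"ay": 0,"az": -6.83},{"gripper": 1,"x": 1.1,"y": -0.16,"z": 0,"ax": 0,"ay": 0,"az": -6.83}]'

```text
clock: 21.63
position: [586.9, 202.7, 160.4]
ee_rot: [0.737, -0.675, -0.001, 0.001]
contact_force: [-0.1, 0.7, -2.4]
gripper_width: 58.6
grasp_force: 66.5
```

Call:
send_rows --targets '[{"gripper": 1,"x": 1.1,"y": 0,"z": 0,"ax": 0,"ay": 0,"az": -6.83},{"gripper": 1,"x": 1.11,"y": 0.1,"z": 0,"ax": 0,"ay": 0,"az": -6.83},{"gripper": 1,"x": 1.08,"y": 0.23,"z": 0,"ax": 0,"ay": 0,"az": -6.83},{"gripper": 1,"x": 1.04,"y": 0.37,"z": 0,"ax": 0,"ay": 0,"az": -6.83},{"gripper": 1,"x": 1,"y": 0.48,"z": 0,"ax": 0,"ay": 0,"az": -6.83}]'

```text
clock: 22.05
position: [592.6, 147.7, 160.5]
ee_rot: [0.903, -0.429, -0.001, 0.0]
contact_force: [0.1, -0.6, -0.7]
gripper_width: 58.9
grasp_force: 66.5
```

Call:
send_rows --targets '[{"gripper": 1,"x": 0.93,"y": 0.6,"z": 0,"ax": 0,"ay": 0,"az": -6.83},{"gripper": 1,"x": 0.85,"y": 0.7,"z": 0,"ax": 0,"ay": 0,"az": -6.83},{"gripper": 1,"x": 0.76,"y": 0.8,"z": 0,"ax": 0,"ay": 0,"az": -6.83},{"gripper": 1,"x": 0.66,"y": 0.89,"z": 0,"ax": 0,"ay": 0,"az": -6.83},{"gripper": 1,"x": 0.56,"y": 0.96,"z": 0,"ax": 0,"ay": 0,"az": -6.83}]'

```text
clock: 22.47
position: [598.5, 92.8, 160.5]
ee_rot: [0.989, -0.145, -0.001, 0.0]
contact_force: [0.2, -0.5, -1.5]
gripper_width: 58.6
grasp_force: 66.5
```

Call:
send_rows --targets '[{"gripper": 1,"x": 0.43,"y": 1.01,"z": 0,"ax": 0,"ay": 0,"az": -6.83},{"gripper": 1,"x": 0.31,"y": 1.06,"z": 0,"ax": 0,"ay": 0,"az": -6.83},{"gripper": 1,"x": 0.18,"y": 1.09,"z": 0,"ax": 0,"ay": 0,"az": -6.83},{"gripper": 1,"x": 0,"y": 1.11,"z": 0,"ax": 0,"ay": 0,"az": -6.83},{"gripper": 1,"x": 0,"y": 0,"z": 0,"ax": 0,"ay": 0,"az": 0}]'

```text
clock: 22.88
position: [602.6, 47.8, 160.5]
ee_rot: [0.996, 0.09, -0.001, 0.0]
contact_force: [0.1, 0.5, -1.3]
gripper_width: 58.7
grasp_force: 66.5
```

Call:
send_rows --targets '[{"gripper": 1,"x": -0.1,"y": 0,"z": 1.5,"ax": 0,"ay": 0,"az": 0},{"gripper": 1,"x": 0,"y": 0,"z": 0.5,"ax": 0,"ay": 0,"az": 0},{"gripper": 1,"x": 0,"y": 0,"z": 0,"ax": 0,"ay": 0,"az": 0},{"gripper": 1,"x": 0,"y": 0,"z": 0,"ax": 0,"ay": 0,"az": 0}]'

```text
clock: 23.22
position: [602.2, 49.5, 140.9]
ee_rot: [0.996, 0.09, -0.001, 0.0]
contact_force: [0.3, 0.2, -1.4]
gripper_width: 59.1
grasp_force: 66.5
```

```bash
cat >> look.py <<'E'
def over(zg,zs):
    """held tray: far/top face as the wrist sees it"""
    img,d,w=cloud("wrist"); a=here(); z0=a[2]-zg  # underside height
    f=fit(w,img,a[:2],z0+22,z0+32,85); print("held shoulder",f[:3] if f else None); 
    for dz in(28,): 
        k=(np.abs(w[...,2]-(z0+dz))<3)&(np.hypot(w[...,0]-a[0],w[...,1]-a[1])<85); p=w[k][:,:2]-DOCK
        c,s=np.cos(np.radians(DY)),np.sin(np.radians(DY)); q=p@np.array([[c,-s],[s,c]]); print("local extents",np.percentile(q,[0.5,99.5],axis=0).round(1).tolist())
    print(a,"dock",DOCK,"seat TCP z",zs+zg)
E
python3 - <<'E'
from look import *
over(3.1,88)
E
```

```text
held shoulder (array([613.2,  51.5]), 10.660709381103516, (107.54065704345703, 86.22917175292969))
local extents [[-41.9, -39.8], [61.6, 39.6]]
(np.float64(602.5952437257704), np.float64(49.624858559704464), np.float64(141.42151252040307), np.float64(10.31783766904952)) dock [605.2  50.2] seat TCP z 91.1
```

Call:
send_rows --targets '[{"gripper": 1,"x": 0,"y": 0,"z": 1.5,"ax": 0,"ay": 0,"az": 0},{"gripper": 1,"x": 0,"y": 0,"z": 1.5,"ax": 0,"ay": 0,"az": 0},{"gripper": 1,"x": 0,"y": 0,"z": 1,"ax": 0,"ay": 0,"az": 0},{"gripper": 1,"x": 0,"y": 0,"z": 0.4,"ax": 0,"ay": 0,"az": 0},{"gripper": 1,"x": 0,"y": 0,"z": 0.2,"ax": 0,"ay": 0,"az": 0}]'

```text
clock: 23.68
position: [602.4, 49.2, 94.8]
ee_rot: [0.996, 0.09, -0.0, 0.0]
contact_force: [0.7, 0.1, -1.9]
gripper_width: 58.4
grasp_force: 66.6
```

Call:
send_rows --targets '[{"gripper": 1,"x": 0,"y": 0,"z": 0.2,"ax": 0,"ay": 0,"az": 0},{"gripper": 1,"x": 0,"y": 0,"z": 0.1,"ax": 0,"ay": 0,"az": 0},{"gripper": 1,"x": 0,"y": 0,"z": 0.1,"ax": 0,"ay": 0,"az": 0},{"gripper": 1,"x": 0,"y": 0,"z": 0.1,"ax": 0,"ay": 0,"az": 0},{"gripper": 1,"x": 0,"y": 0,"z": 0,"ax": 0,"ay": 0,"az": 0}]'

```text
clock: 24.1
position: [603.0, 49.3, 91.2]
ee_rot: [0.996, 0.09, 0.001, -0.0]
contact_force: [-0.0, -0.0, 0.0]
gripper_width: 58.6
grasp_force: 66.7
```

Call:
send_rows --targets '[{"gripper": 1,"x": 0,"y": 0,"z": 0.2,"ax": 0,"ay": 0,"az": 0},{"gripper": 1,"x": 0,"y": 0,"z": 0,"ax": 0,"ay": 0,"az": 0},{"gripper": 1,"x": 0,"y": 0,"z": 0,"ax": 0,"ay": 0,"az": 0}]'

```text
clock: 24.35
position: [603.0, 49.3, 91.1]
ee_rot: [0.996, 0.09, 0.001, 0.0]
contact_force: [-4.9, 0.5, 9.9]
gripper_width: 58.8
grasp_force: 67.9
```

Call:
send_rows --targets '[{"gripper": -1,"x": 0,"y": 0,"z": 0,"ax": 0,"ay": 0,"az": 0},{"gripper": -1,"x": 0,"y": 0,"z": 0,"ax": 0,"ay": 0,"az": 0},{"gripper": -1,"x": 0,"y": 0,"z": 0,"ax": 0,"ay": 0,"az": 0},{"gripper": -1,"x": 0,"y": 0,"z": 0,"ax": 0,"ay": 0,"az": 0}]'

```text
clock: 24.68
position: [602.6, 49.2, 88.2]
ee_rot: [0.996, 0.09, 0.0, 0.0]
contact_force: [0.5, 0.1, -0.5]
gripper_width: 85.5
grasp_force: 0.0
```

Call:
send_rows --targets '[{"gripper": -1,"x": 0,"y": 0,"z": -2,"ax": 0,"ay": 0,"az": 0},{"gripper": -1,"x": 0,"y": 0,"z": -4,"ax": 0,"ay": 0,"az": 0},{"gripper": -1,"x": 0,"y": 0,"z": -4,"ax": 0,"ay": 0,"az": 0},{"gripper": -1,"x": 0,"y": 0,"z": 0,"ax": 0,"ay": 0,"az": 0},{"gripper": -1,"x": 0,"y": 0,"z": 0,"ax": 0,"ay": 0,"az": 0}]'

```text
clock: 25.1
position: [604.1, 49.7, 191.3]
ee_rot: [0.996, 0.09, 0.003, -0.001]
contact_force: [-0.4, -0.3, -1.1]
gripper_width: 85.6
grasp_force: 0.0
```

```bash
python3 - <<'E'
from look import *
img,d,w=cloud("wrist"); stack(2,w,img); a=here(); print(a)
for c in("scene","side"):
    img,d,w=cloud(c); print(c,*[fit(w,img,TR[t],18,42)[:4] for t in "CD"])
b=plan(a,(595,-319,165,20),-1)
E
```

```text
stack (array([603.1,  49.3]), 10.361879348754883, (124.71377563476562, 60.24068069458008))
z pct [112.2 113.6 120.7 121.7 123.9]
tilt [ -0.   -0.  121.7]
(np.float64(602.6271891898089), np.float64(49.35994213008637), np.float64(188.9488663024598), np.float64(10.31277681949481))
scene (array([ 388.8, -301.9]), 4.564479351043701, (127.38343811035156, 62.6900749206543), array([ 445.7, -277. ,   26.3])) (array([ 594.2, -319.9]), 20.230506896972656, (125.90946197509766, 63.17017364501953), array([ 639.3, -279.6,   25.6]))Traceback (most recent call last):
  File "<stdin>", line 4, in <module>
TypeError: 'NoneType' object is not subscriptable
```

```bash
python3 - <<'E'
from look import *
a=here(); b=plan(a,(594.5,-319,165,20.3),-1)
E
```

```text
[{"gripper": -1, "x": -0.73, "y": 3.61, "z": 0.22, "az": -1.0}, {"gripper": -1, "x": -0.79, "y": 3.59, "z": 0.22, "az": -1.0}, {"gripper": -1, "x": -0.85, "y": 3.58, "z": 0.22, "az": -1.0}, {"gripper": -1, "x": -0.92, "y": 3.57, "z": 0.21, "az": -1.0}, {"gripper": -1, "x": -0.98, "y": 3.55, "z": 0.22, "az": -1.0}]
[{"gripper": -1, "x": -1.04, "y": 3.53, "z": 0.22, "az": -1.0}, {"gripper": -1, "x": -1.1, "y": 3.51, "z": 0.22, "az": -1.0}, {"gripper": -1, "x": -1.16, "y": 3.49, "z": 0.22, "az": -1.0}, {"gripper": -1, "x": -1.23, "y": 3.47, "z": 0.22, "az": -1.0}, {"gripper": -1, "x": -1.28, "y": 3.45, "z": 0.22, "az": -1.0}]
```

Call:
send_rows --targets '[{"gripper": -1,"x": -0.73,"y": 3.61,"z": 0.22,"ax": 0,"ay": 0,"az": -1},{"gripper": -1,"x": -0.79,"y": 3.59,"z": 0.22,"ax": 0,"ay": 0,"az": -1},{"gripper": -1,"x": -0.85,"y": 3.58,"z": 0.22,"ax": 0,"ay": 0,"az": -1},{"gripper": -1,"x": -0.92,"y": 3.57,"z": 0.22,"ax": 0,"ay": 0,"az": -1},{"gripper": -1,"x": -0.98,"y": 3.55,"z": 0.22,"ax": 0,"ay": 0,"az": -1}]'

```text
clock: 25.67
position: [597.9, -136.3, 175.3]
ee_rot: [0.991, 0.134, -0.002, -0.0]
contact_force: [1.2, -0.2, 1.6]
gripper_width: 85.5
grasp_force: 0.0
```

Call:
send_rows --targets '[{"gripper": -1,"x": -1.04,"y": 3.53,"z": 0.22,"ax": 0,"ay": 0,"az": -1},{"gripper": -1,"x": -1.1,"y": 3.51,"z": 0.22,"ax": 0,"ay": 0,"az": -1},{"gripper": -1,"x": -1.16,"y": 3.49,"z": 0.22,"ax": 0,"ay": 0,"az": -1},{"gripper": -1,"x": -1.23,"y": 3.47,"z": 0.22,"ax": 0,"ay": 0,"az": -1},{"gripper": -1,"x": -1.28,"y": 3.45,"z": 0.22,"ax": 0,"ay": 0,"az": -1}]'

```text
clock: 26.08
position: [594.4, -320.3, 164.0]
ee_rot: [0.984, 0.177, -0.002, -0.001]
contact_force: [0.6, 0.4, 0.9]
gripper_width: 85.3
grasp_force: 0.0
```

Call:
send_rows --targets '[{"gripper": -1,"x": 0,"y": 0,"z": 0,"ax": 0,"ay": 0,"az": 0},{"gripper": -1,"x": 0,"y": 0,"z": 0,"ax": 0,"ay": 0,"az": 0},{"gripper": -1,"x": 0,"y": 0,"z": 0,"ax": 0,"ay": 0,"az": 0}]'

```text
clock: 26.33
position: [594.7, -318.5, 164.5]
ee_rot: [0.984, 0.176, -0.001, -0.001]
contact_force: [-0.6, -0.5, 0.5]
gripper_width: 85.4
grasp_force: 0.0
```

```bash
python3 - <<'E'
from look import *
grab("D",False)
E
```

```text
wrist (array([ 594.4, -319.3]), 20.16010856628418, (124.73916625976562, 60.179046630859375), array([ 636.4, -279.2,   30.6]), np.int64(14371))
(np.float64(595.1509996752148), np.float64(-317.8685258160362), np.float64(165.15734247682647), np.float64(20.358844687700895))
[{"gripper": -1, "x": -0.12, "y": 0.11, "z": 16.62, "az": 0.2}]
```

Call:
send_rows --targets '[{"gripper": -1,"x": -0.1,"y": 0.1,"z": 3.5,"ax": 0,"ay": 0,"az": 0.2},{"gripper": -1,"x": 0,"y": 0,"z": 3.5,"ax": 0,"ay": 0,"az": 0},{"gripper": -1,"x": 0,"y": 0,"z": 3.5,"ax": 0,"ay": 0,"az": 0},{"gripper": -1,"x": 0,"y": 0,"z": 2.7,"ax": 0,"ay": 0,"az": 0},{"gripper": -1,"x": 0,"y": 0,"z": 1.8,"ax": 0,"ay": 0,"az": 0}]'

```text
clock: 26.8
position: [593.4, -317.5, 12.9]
ee_rot: [0.984, 0.176, -0.002, -0.001]
contact_force: [-1.0, -0.2, 0.1]
gripper_width: 85.2
grasp_force: 0.0
```

Call:
send_rows --targets '[{"gripper": -1,"x": 0,"y": 0,"z": 0.9,"ax": 0,"ay": 0,"az": 0},{"gripper": -1,"x": 0,"y": 0,"z": 0.6,"ax": 0,"ay": 0,"az": 0},{"gripper": -1,"x": 0,"y": 0,"z": 0,"ax": 0,"ay": 0,"az": 0},{"gripper": -1,"x": 0,"y": 0,"z": 0,"ax": 0,"ay": 0,"az": 0}]'

```text
clock: 27.13
position: [596.0, -319.8, 2.5]
ee_rot: [0.985, 0.175, 0.001, 0.001]
contact_force: [0.3, 0.5, -0.4]
gripper_width: 85.5
grasp_force: 0.0
```

Call:
send_rows --targets '[{"gripper": 1,"x": 0,"y": 0,"z": 0,"ax": 0,"ay": 0,"az": 0},{"gripper": 1,"x": 0,"y": 0,"z": 0,"ax": 0,"ay": 0,"az": 0},{"gripper": 1,"x": 0,"y": 0,"z": 0,"ax": 0,"ay": 0,"az": 0},{"gripper": 1,"x": 0,"y": 0,"z": 0,"ax": 0,"ay": 0,"az": 0},{"gripper": 1,"x": 0,"y": 0,"z": 0,"ax": 0,"ay": 0,"az": 0}]'

```text
clock: 27.55
position: [596.1, -320.4, 3.3]
ee_rot: [0.985, 0.175, 0.001, 0.001]
contact_force: [-0.5, 1.8, 6.1]
gripper_width: 59.0
grasp_force: 67.4
```

```bash
python3 - <<'E'
from h import *
a=here(); print(a)
t=R.from_euler('z',a[3],degrees=True).inv().apply([594.4-a[0],-319.3-a[1],0])[:2]; print("tray in tool x,y(left)",t)
g=np.array([605,50.5])-t[0]*np.array([np.cos(np.radians(10.3)),np.sin(np.radians(10.3))]); print(g)
b=(a[0],a[1],a[2]+190,a[3]); b=plan(b,(*g,b[2],10.3),1)
E
```

```text
(np.float64(596.0613750708304), np.float64(-320.39293236903666), np.float64(3.302823681134246), np.float64(20.149249437322204))
tray in tool x,y(left) [-1.18321754  1.5983318 ]
[606.16415004  50.71156192]
[{"gripper": 1, "x": 1.37, "y": -3.45, "z": -0.0, "az": 0.98}, {"gripper": 1, "x": 1.32, "y": -3.47, "z": -0.0, "az": 0.98}, {"gripper": 1, "x": 1.25, "y": -3.5, "z": -0.0, "az": 0.98}, {"gripper": 1, "x": 1.2, "y": -3.51, "z": -0.0, "az": 0.98}, {"gripper": 1, "x": 1.13, "y": -3.54, "z": -0.0, "az": 0.98}]
[{"gripper": 1, "x": 1.07, "y": -3.55, "z": -0.0, "az": 0.98}, {"gripper": 1, "x": 1.02, "y": -3.57, "z": -0.0, "az": 0.98}, {"gripper": 1, "x": 0.95, "y": -3.59, "z": -0.0, "az": 0.98}, {"gripper": 1, "x": 0.89, "y": -3.6, "z": -0.0, "az": 0.98}, {"gripper": 1, "x": 0.83, "y": -3.62, "z": -0.0, "az": 0.98}]
```

Call:
send_rows --targets '[{"gripper": 1,"x": 0,"y": 0,"z": -3,"ax": 0,"ay": 0,"az": 0},{"gripper": 1,"x": 0,"y": 0,"z": -4,"ax": 0,"ay": 0,"az": 0},{"gripper": 1,"x": 0,"y": 0,"z": -4,"ax": 0,"ay": 0,"az": 0},{"gripper": 1,"x": 0,"y": 0,"z": -4,"ax": 0,"ay": 0,"az": 0},{"gripper": 1,"x": 0,"y": 0,"z": -4,"ax": 0,"ay": 0,"az": 0}]'

```text
clock: 27.97
position: [594.0, -319.8, 192.6]
ee_rot: [0.985, 0.175, -0.0, -0.001]
contact_force: [0.2, 0.9, -1.7]
gripper_width: 58.9
grasp_force: 66.6
```

Call:
send_rows --targets '[{"gripper": 1,"x": 1.37,"y": -3.45,"z": 0,"ax": 0,"ay": 0,"az": 0.98},{"gripper": 1,"x": 1.32,"y": -3.47,"z": 0,"ax": 0,"ay": 0,"az": 0.98},{"gripper": 1,"x": 1.25,"y": -3.5,"z": 0,"ax": 0,"ay": 0,"az": 0.98},{"gripper": 1,"x": 1.2,"y": -3.51,"z": 0,"ax": 0,"ay": 0,"az": 0.98},{"gripper": 1,"x": 1.13,"y": -3.54,"z": 0,"ax": 0,"ay": 0,"az": 0.98}]'

```text
clock: 28.38
position: [599.1, -133.0, 190.9]
ee_rot: [0.991, 0.132, -0.0, -0.0]
contact_force: [0.3, 0.2, -1.6]
gripper_width: 58.4
grasp_force: 66.7
```

Call:
send_rows --targets '[{"gripper": 1,"x": 1.07,"y": -3.55,"z": 0,"ax": 0,"ay": 0,"az": 0.98},{"gripper": 1,"x": 1.02,"y": -3.57,"z": 0,"ax": 0,"ay": 0,"az": 0.98},{"gripper": 1,"x": 0.95,"y": -3.59,"z": 0,"ax": 0,"ay": 0,"az": 0.98},{"gripper": 1,"x": 0.89,"y": -3.6,"z": 0,"ax": 0,"ay": 0,"az": 0.98},{"gripper": 1,"x": 0.83,"y": -3.62,"z": 0,"ax": 0,"ay": 0,"az": 0.98}]'

```text
clock: 28.8
position: [604.3, 52.6, 190.9]
ee_rot: [0.996, 0.089, -0.001, -0.0]
contact_force: [0.9, -0.3, -1.7]
gripper_width: 58.8
grasp_force: 66.6
```

Call:
send_rows --targets '[{"gripper": 1,"x": 0,"y": 0,"z": 1.5,"ax": 0,"ay": 0,"az": 0},{"gripper": 1,"x": 0,"y": 0,"z": 1.5,"ax": 0,"ay": 0,"az": 0},{"gripper": 1,"x": 0,"y": 0,"z": 0,"ax": 0,"ay": 0,"az": 0},{"gripper": 1,"x": 0,"y": 0,"z": 0,"ax": 0,"ay": 0,"az": 0},{"gripper": 1,"x": 0,"y": 0,"z": 0,"ax": 0,"ay": 0,"az": 0}]'

```text
clock: 29.22
position: [605.5, 50.6, 161.8]
ee_rot: [0.996, 0.09, 0.0, 0.0]
contact_force: [0.0, -0.6, -0.8]
gripper_width: 58.5
grasp_force: 66.6
```

```bash
python3 - <<'E'
from look import *
over(3.3,116)
E
```

```text
held shoulder (array([614.5,  52.2]), 10.116390228271484, (104.02064514160156, 86.22978210449219))
local extents [[-38.9, -39.6], [61.2, 39.9]]
(np.float64(605.7354436839405), np.float64(50.52262410059079), np.float64(162.25628298758838), np.float64(10.29042023893235)) dock [605.2  50.2] seat TCP z 119.3
```

Call:
send_rows --targets '[{"gripper": 1,"x": 0,"y": 0,"z": 1.5,"ax": 0,"ay": 0,"az": 0},{"gripper": 1,"x": 0,"y": 0,"z": 1.3,"ax": 0,"ay": 0,"az": 0},{"gripper": 1,"x": 0,"y": 0,"z": 0.6,"ax": 0,"ay": 0,"az": 0},{"gripper": 1,"x": 0,"y": 0,"z": 0.3,"ax": 0,"ay": 0,"az": 0},{"gripper": 1,"x": 0,"y": 0,"z": 0.2,"ax": 0,"ay": 0,"az": 0}]'

```text
clock: 29.68
position: [605.6, 50.7, 122.7]
ee_rot: [0.996, 0.09, 0.0, 0.0]
contact_force: [0.7, -0.6, -1.8]
gripper_width: 58.8
grasp_force: 66.7
```

Call:
send_rows --targets '[{"gripper": 1,"x": 0,"y": 0,"z": 0.2,"ax": 0,"ay": 0,"az": 0},{"gripper": 1,"x": 0,"y": 0,"z": 0.1,"ax": 0,"ay": 0,"az": 0},{"gripper": 1,"x": 0,"y": 0,"z": 0.1,"ax": 0,"ay": 0,"az": 0},{"gripper": 1,"x": 0,"y": 0,"z": 0.1,"ax": 0,"ay": 0,"az": 0},{"gripper": 1,"x": 0,"y": 0,"z": 0,"ax": 0,"ay": 0,"az": 0}]'

```text
clock: 30.1
position: [605.6, 51.0, 119.3]
ee_rot: [0.996, 0.09, 0.001, 0.0]
contact_force: [-2.8, 0.1, 4.6]
gripper_width: 58.8
grasp_force: 67.5
```

Contact came at exactly the expected height. I release, check, and go to tray C.

Call:
send_rows --targets '[{"gripper": -1,"x": 0,"y": 0,"z": 0,"ax": 0,"ay": 0,"az": 0},{"gripper": -1,"x": 0,"y": 0,"z": 0,"ax": 0,"ay": 0,"az": 0},{"gripper": -1,"x": 0,"y": 0,"z": 0,"ax": 0,"ay": 0,"az": 0},{"gripper": -1,"x": 0,"y": 0,"z": 0,"ax": 0,"ay": 0,"az": 0}]'

```text
clock: 30.43
position: [605.3, 51.1, 117.3]
ee_rot: [0.996, 0.09, 0.0, -0.0]
contact_force: [-0.6, -0.1, 0.9]
gripper_width: 85.5
grasp_force: 0.0
```

Call:
send_rows --targets '[{"gripper": -1,"x": 0,"y": 0,"z": -2,"ax": 0,"ay": 0,"az": 0},{"gripper": -1,"x": 0,"y": 0,"z": -4,"ax": 0,"ay": 0,"az": 0},{"gripper": -1,"x": 0,"y": 0,"z": -4,"ax": 0,"ay": 0,"az": 0},{"gripper": -1,"x": 0,"y": 0,"z": 0,"ax": 0,"ay": 0,"az": 0},{"gripper": -1,"x": 0,"y": 0,"z": 0,"ax": 0,"ay": 0,"az": 0}]'

```text
clock: 30.85
position: [606.7, 51.5, 220.5]
ee_rot: [0.996, 0.09, 0.003, -0.001]
contact_force: [0.3, 0.6, -0.5]
gripper_width: 85.2
grasp_force: 0.0
```

```bash
python3 - <<'E'
from look import *
img,d,w=cloud("wrist"); stack(3,w,img); a=here(); print(a)
img,d,w=cloud("scene"); f=fit(w,img,TR["C"],18,42); print(f[:4])
b=plan(a,(*f[0],170,f[1]+.8),-1)
E
```

```text
stack (array([602.2,  50.4]), 10.389352798461914, (124.91800689697266, 60.2619743347168))
z pct [140.2 141.5 148.6 149.6 151.9]
tilt [ -0.    0.  149.6]
(np.float64(605.3482642123444), np.float64(51.23466055803376), np.float64(218.084068179872), np.float64(10.315970443438665))
(array([ 389.3, -302. ]), 5.0946550369262695, (127.81352233886719, 62.81576156616211), array([ 446.3, -277.3,   27.1]))
[{"gripper": -1, "x": -2.51, "y": 2.81, "z": 0.44, "az": 0.4}, {"gripper": -1, "x": -2.48, "y": 2.82, "z": 0.43, "az": 0.4}, {"gripper": -1, "x": -2.47, "y": 2.85, "z": 0.44, "az": 0.4}, {"gripper": -1, "x": -2.45, "y": 2.86, "z": 0.44, "az": 0.4}, {"gripper": -1, "x": -2.43, "y": 2.87, "z": 0.44, "az": 0.4}]
[{"gripper": -1, "x": -2.41, "y": 2.9, "z": 0.43, "az": 0.4}, {"gripper": -1, "x": -2.38, "y": 2.91, "z": 0.44, "az": 0.4}, {"gripper": -1, "x": -2.37, "y": 2.92, "z": 0.44, "az": 0.4}, {"gripper": -1, "x": -2.35, "y": 2.95, "z": 0.43, "az": 0.4}, {"gripper": -1, "x": -2.32, "y": 2.96, "z": 0.44, "az": 0.4}]
[{"gripper": -1, "x": -2.31, "y": 2.97, "z": 0.44, "az": 0.4}]
```

Call:
send_rows --targets '[{"gripper": -1,"x": -2.51,"y": 2.81,"z": 0.44,"ax": 0,"ay": 0,"az": 0.4},{"gripper": -1,"x": -2.48,"y": 2.82,"z": 0.44,"ax": 0,"ay": 0,"az": 0.4},{"gripper": -1,"x": -2.47,"y": 2.85,"z": 0.44,"ax": 0,"ay": 0,"az": 0.4},{"gripper": -1,"x": -2.45,"y": 2.86,"z": 0.44,"ax": 0,"ay": 0,"az": 0.4},{"gripper": -1,"x": -2.43,"y": 2.87,"z": 0.44,"ax": 0,"ay": 0,"az": 0.4}]'

```text
clock: 31.37
position: [504.8, -110.7, 193.3]
ee_rot: [0.997, 0.073, -0.002, -0.0]
contact_force: [1.0, -0.0, -0.5]
gripper_width: 85.3
grasp_force: 0.0
```

Call:
send_rows --targets '[{"gripper": -1,"x": -2.41,"y": 2.9,"z": 0.44,"ax": 0,"ay": 0,"az": 0.4},{"gripper": -1,"x": -2.38,"y": 2.91,"z": 0.44,"ax": 0,"ay": 0,"az": 0.4},{"gripper": -1,"x": -2.37,"y": 2.92,"z": 0.44,"ax": 0,"ay": 0,"az": 0.4},{"gripper": -1,"x": -2.35,"y": 2.95,"z": 0.44,"ax": 0,"ay": 0,"az": 0.4},{"gripper": -1,"x": -2.32,"y": 2.96,"z": 0.44,"ax": 0,"ay": 0,"az": 0.4}]'

```text
clock: 31.78
position: [406.7, -271.1, 171.6]
ee_rot: [0.998, 0.055, -0.002, -0.001]
contact_force: [1.3, -0.6, 0.1]
gripper_width: 85.4
grasp_force: 0.0
```

Call:
send_rows --targets '[{"gripper": -1,"x": -2.31,"y": 2.97,"z": 0.44,"ax": 0,"ay": 0,"az": 0.4},{"gripper": -1,"x": 0,"y": 0,"z": 0,"ax": 0,"ay": 0,"az": 0},{"gripper": -1,"x": 0,"y": 0,"z": 0,"ax": 0,"ay": 0,"az": 0},{"gripper": -1,"x": 0,"y": 0,"z": 0,"ax": 0,"ay": 0,"az": 0}]'

```text
clock: 32.12
position: [388.6, -302.2, 167.8]
ee_rot: [0.999, 0.051, -0.001, -0.0]
contact_force: [0.7, 0.2, 0.4]
gripper_width: 85.6
grasp_force: 0.0
```

```bash
python3 - <<'E'
from look import *
grab("C",False)
E
```

```text
wrist (array([ 388.6, -301.6]), 5.124023914337158, (124.74506378173828, 60.120628356933594), array([ 442.1, -274.3,   24.6]), np.int64(14088))
(np.float64(389.2091383920069), np.float64(-301.76732347939856), np.float64(168.1675797108555), np.float64(5.960384659658774))
[{"gripper": -1, "x": -0.06, "y": -0.02, "z": 16.92, "az": 0.84}]
```

Call:
send_rows --targets '[{"gripper": -1,"x": -0.15,"y": 0,"z": 3.6,"ax": 0,"ay": 0,"az": 0.84},{"gripper": -1,"x": 0,"y": 0,"z": 3.6,"ax": 0,"ay": 0,"az": 0},{"gripper": -1,"x": 0,"y": 0,"z": 3.6,"ax": 0,"ay": 0,"az": 0},{"gripper": -1,"x": 0,"y": 0,"z": 2.7,"ax": 0,"ay": 0,"az": 0},{"gripper": -1,"x": 0,"y": 0,"z": 1.8,"ax": 0,"ay": 0,"az": 0}]'

```text
clock: 32.58
position: [387.1, -300.5, 13.1]
ee_rot: [0.999, 0.046, -0.002, -0.001]
contact_force: [-1.0, 0.6, 0.5]
gripper_width: 85.5
grasp_force: 0.0
```

Call:
send_rows --targets '[{"gripper": -1,"x": 0,"y": 0,"z": 0.9,"ax": 0,"ay": 0,"az": 0},{"gripper": -1,"x": 0,"y": 0,"z": 0.6,"ax": 0,"ay": 0,"az": 0},{"gripper": -1,"x": 0,"y": 0,"z": 0,"ax": 0,"ay": 0,"az": 0},{"gripper": -1,"x": 0,"y": 0,"z": 0,"ax": 0,"ay": 0,"az": 0}]'

```text
clock: 32.92
position: [388.8, -302.3, 1.6]
ee_rot: [0.999, 0.045, 0.001, 0.0]
contact_force: [0.9, -0.4, 0.4]
gripper_width: 85.7
grasp_force: 0.0
```

Call:
send_rows --targets '[{"gripper": 1,"x": 0,"y": 0,"z": 0,"ax": 0,"ay": 0,"az": 0},{"gripper": 1,"x": 0,"y": 0,"z": 0,"ax": 0,"ay": 0,"az": 0},{"gripper": 1,"x": 0,"y": 0,"z": 0,"ax": 0,"ay": 0,"az": 0},{"gripper": 1,"x": 0,"y": 0,"z": 0,"ax": 0,"ay": 0,"az": 0},{"gripper": 1,"x": 0,"y": 0,"z": 0,"ax": 0,"ay": 0,"az": 0}]'

```text
clock: 33.33
position: [388.7, -302.8, 2.4]
ee_rot: [0.999, 0.045, 0.001, 0.001]
contact_force: [-0.6, 1.1, 4.9]
gripper_width: 58.5
grasp_force: 65.6
```

```bash
python3 - <<'E'
from h import *
a=here(); print(a)
t=R.from_euler('z',a[3],degrees=True).inv().apply([388.6-a[0],-301.6-a[1],0])[:2]; print("tray in tool x,y(left)",t)
g=np.array([605,50.5])+(2-t[0])*np.array([np.cos(np.radians(10.3)),np.sin(np.radians(10.3))]); print(g)
b=(a[0],a[1],a[2]+220,a[3]); b=plan(b,(*g,b[2],10.3),1)
E
```

```text
(np.float64(388.6881399624628), np.float64(-302.76659730989235), np.float64(2.4131642887053606), np.float64(5.111489101030756))
tray in tool x,y(left) [0.0161474  1.16981075]
[606.95188289  50.85471724]
[{"gripper": 1, "x": 2.26, "y": -3.03, "z": -0.0, "az": -0.47}, {"gripper": 1, "x": 2.29, "y": -3.0, "z": -0.0, "az": -0.47}, {"gripper": 1, "x": 2.31, "y": -2.99, "z": -0.0, "az": -0.47}, {"gripper": 1, "x": 2.34, "y": -2.97, "z": -0.0, "az": -0.47}, {"gripper": 1, "x": 2.36, "y": -2.95, "z": -0.0, "az": -0.47}]
[{"gripper": 1, "x": 2.38, "y": -2.93, "z": -0.0, "az": -0.47}, {"gripper": 1, "x": 2.41, "y": -2.91, "z": -0.0, "az": -0.47}, {"gripper": 1, "x": 2.44, "y": -2.89, "z": -0.0, "az": -0.47}, {"gripper": 1, "x": 2.45, "y": -2.87, "z": -0.0, "az": -0.47}, {"gripper": 1, "x": 2.48, "y": -2.85, "z": -0.0, "az": -0.47}]
[{"gripper": 1, "x": 2.5, "y": -2.83, "z": -0.0, "az": -0.47}]
```

Call:
send_rows --targets '[{"gripper": 1,"x": 0,"y": 0,"z": -4,"ax": 0,"ay": 0,"az": 0},{"gripper": 1,"x": 0,"y": 0,"z": -4.1,"ax": 0,"ay": 0,"az": 0},{"gripper": 1,"x": 0,"y": 0,"z": -4.1,"ax": 0,"ay": 0,"az": 0},{"gripper": 1,"x": 0,"y": 0,"z": -4.1,"ax": 0,"ay": 0,"az": 0},{"gripper": 1,"x": 0,"y": 0,"z": -4.1,"ax": 0,"ay": 0,"az": 0}]'

```text
clock: 33.75
position: [386.8, -302.1, 207.4]
ee_rot: [0.999, 0.044, 0.0, -0.0]
contact_force: [1.6, -1.3, -1.7]
gripper_width: 59.1
grasp_force: 66.2
```

Call:
send_rows --targets '[{"gripper": 1,"x": 2.26,"y": -3.03,"z": 0,"ax": 0,"ay": 0,"az": -0.47},{"gripper": 1,"x": 2.29,"y": -3.0,"z": 0,"ax": 0,"ay": 0,"az": -0.47},{"gripper": 1,"x": 2.31,"y": -2.99,"z": 0,"ax": 0,"ay": 0,"az": -0.47},{"gripper": 1,"x": 2.34,"y": -2.97,"z": 0,"ax": 0,"ay": 0,"az": -0.47},{"gripper": 1,"x": 2.36,"y": -2.95,"z": 0,"ax": 0,"ay": 0,"az": -0.47}]'

```text
clock: 34.17
position: [486.9, -140.1, 205.5]
ee_rot: [0.998, 0.065, 0.0, -0.0]
contact_force: [0.9, -1.2, -1.8]
gripper_width: 58.9
grasp_force: 66.2
```

Call:
send_rows --targets '[{"gripper": 1,"x": 2.38,"y": -2.93,"z": 0,"ax": 0,"ay": 0,"az": -0.47},{"gripper": 1,"x": 2.41,"y": -2.91,"z": 0,"ax": 0,"ay": 0,"az": -0.47},{"gripper": 1,"x": 2.44,"y": -2.89,"z": 0,"ax": 0,"ay": 0,"az": -0.47},{"gripper": 1,"x": 2.45,"y": -2.87,"z": 0,"ax": 0,"ay": 0,"az": -0.47},{"gripper": 1,"x": 2.48,"y": -2.85,"z": 0,"ax": 0,"ay": 0,"az": -0.47}]'

```text
clock: 34.58
position: [586.3, 20.7, 205.2]
ee_rot: [0.996, 0.085, 0.0, -0.0]
contact_force: [0.4, 0.4, -2.1]
gripper_width: 58.5
grasp_force: 66.2
```

Call:
send_rows --targets '[{"gripper": 1,"x": 2.5,"y": -2.83,"z": 0,"ax": 0,"ay": 0,"az": -0.47},{"gripper": 1,"x": 0,"y": 0,"z": 1.5,"ax": 0,"ay": 0,"az": 0},{"gripper": 1,"x": 0,"y": 0,"z": 1,"ax": 0,"ay": 0,"az": 0},{"gripper": 1,"x": 0,"y": 0,"z": 0,"ax": 0,"ay": 0,"az": 0},{"gripper": 1,"x": 0,"y": 0,"z": 0,"ax": 0,"ay": 0,"az": 0}]'

```text
clock: 35.0
position: [604.8, 50.1, 179.2]
ee_rot: [0.996, 0.089, -0.001, 0.0]
contact_force: [-0.5, -0.2, -1.3]
gripper_width: 58.7
grasp_force: 66.2
```

```bash
python3 - <<'E'
from look import *
over(2.4,144)
E
```

```text
held shoulder (array([615.3,  51.8]), 10.323701858520508, (104.105712890625, 86.36883544921875))
local extents [[-38.6, -39.8], [62.0, 39.6]]
(np.float64(605.4831451026562), np.float64(49.981547284978696), np.float64(180.1456778835315), np.float64(10.192207256076285)) dock [605.2  50.2] seat TCP z 146.4
```

Call:
send_rows --targets '[{"gripper": 1,"x": 0.15,"y": -0.05,"z": 1.2,"ax": 0,"ay": 0,"az": 0},{"gripper": 1,"x": 0,"y": 0,"z": 1,"ax": 0,"ay": 0,"az": 0},{"gripper": 1,"x": 0,"y": 0,"z": 0.5,"ax": 0,"ay": 0,"az": 0},{"gripper": 1,"x": 0,"y": 0,"z": 0.2,"ax": 0,"ay": 0,"az": 0},{"gripper": 1,"x": 0,"y": 0,"z": 0.2,"ax": 0,"ay": 0,"az": 0}]'

```text
clock: 35.47
position: [607.2, 51.6, 148.3]
ee_rot: [0.996, 0.089, -0.0, 0.0]
contact_force: [0.1, -0.2, -2.0]
gripper_width: 58.6
grasp_force: 66.3
```

Call:
send_rows --targets '[{"gripper": 1,"x": 0,"y": 0,"z": 0.1,"ax": 0,"ay": 0,"az": 0},{"gripper": 1,"x": 0,"y": 0,"z": 0.1,"ax": 0,"ay": 0,"az": 0},{"gripper": 1,"x": 0,"y": 0,"z": 0.1,"ax": 0,"ay": 0,"az": 0},{"gripper": 1,"x": 0,"y": 0,"z": 0,"ax": 0,"ay": 0,"az": 0},{"gripper": 1,"x": 0,"y": 0,"z": 0,"ax": 0,"ay": 0,"az": 0}]'

```text
clock: 35.88
position: [607.3, 51.7, 146.9]
ee_rot: [0.996, 0.09, 0.0, 0.0]
contact_force: [-3.4, -0.5, 5.2]
gripper_width: 58.8
grasp_force: 66.8
```

Call:
send_rows --targets '[{"gripper": 1,"x": 0,"y": 0,"z": 0.1,"ax": 0,"ay": 0,"az": 0},{"gripper": 1,"x": 0,"y": 0,"z": 0,"ax": 0,"ay": 0,"az": 0}]'

```text
clock: 36.05
position: [607.3, 51.7, 146.7]
ee_rot: [0.996, 0.09, 0.0, 0.0]
contact_force: [-5.1, 0.1, 8.9]
gripper_width: 59.0
grasp_force: 67.6
```

Call:
send_rows --targets '[{"gripper": -1,"x": 0,"y": 0,"z": 0,"ax": 0,"ay": 0,"az": 0},{"gripper": -1,"x": 0,"y": 0,"z": 0,"ax": 0,"ay": 0,"az": 0},{"gripper": -1,"x": 0,"y": 0,"z": 0,"ax": 0,"ay": 0,"az": 0},{"gripper": -1,"x": 0,"y": 0,"z": 0,"ax": 0,"ay": 0,"az": 0}]'

```text
clock: 36.38
position: [607.8, 52.0, 144.7]
ee_rot: [0.996, 0.089, 0.0, -0.0]
contact_force: [-0.0, 0.0, 0.2]
gripper_width: 85.7
grasp_force: 0.0
```

Call:
send_rows --targets '[{"gripper": -1,"x": 0,"y": 0,"z": -2,"ax": 0,"ay": 0,"az": 0},{"gripper": -1,"x": 0,"y": 0,"z": -4,"ax": 0,"ay": 0,"az": 0},{"gripper": -1,"x": 0,"y": 0,"z": -4,"ax": 0,"ay": 0,"az": 0},{"gripper": -1,"x": 0,"y": 0,"z": 0,"ax": 0,"ay": 0,"az": 0},{"gripper": -1,"x": 0,"y": 0,"z": 0,"ax": 0,"ay": 0,"az": 0}]'

```text
clock: 36.8
position: [609.1, 52.4, 248.0]
ee_rot: [0.996, 0.089, 0.004, -0.001]
contact_force: [0.0, 0.4, -0.2]
gripper_width: 85.2
grasp_force: 0.0
```

```bash
python3 - <<'E'
from look import *
img,d,w=cloud("wrist"); stack(4,w,img); a=here(); print(a)
for c in("scene","side"):
    img,d,w=cloud(c); save(img,c+"9"); print(c,fit(w,img,(428,-17),10,32,90,blues(img))[:3])
b=plan(a,(428,-16.3,a[2],10.4),-1)
E
```

```text
stack (array([604.6,  51.2]), 10.233308792114258, (124.56123352050781, 60.24818801879883))
z pct [168.2 169.5 176.6 177.6 179.8]
tilt [ -0.    0.  177.6]
(np.float64(607.741054540348), np.float64(52.1543776172971), np.float64(245.52241838966242), np.float64(10.245349616114176))
scene (array([425.3, -19.2]), 11.269885063171387, (126.82679748535156, 64.5773696899414))
side (array([425.5, -16. ]), 11.173006057739258, (124.90563201904297, 64.44860076904297))
[{"gripper": -1, "x": -3.78, "y": 0.71, "z": -0.0, "az": -0.03}, {"gripper": -1, "x": -3.78, "y": 0.7, "z": -0.0, "az": -0.03}, {"gripper": -1, "x": -3.78, "y": 0.71, "z": -0.0, "az": -0.03}, {"gripper": -1, "x": -3.79, "y": 0.7, "z": -0.0, "az": -0.03}, {"gripper": -1, "x": -3.78, "y": 0.7, "z": -0.0, "az": -0.03}]
```

View pics/side9.png

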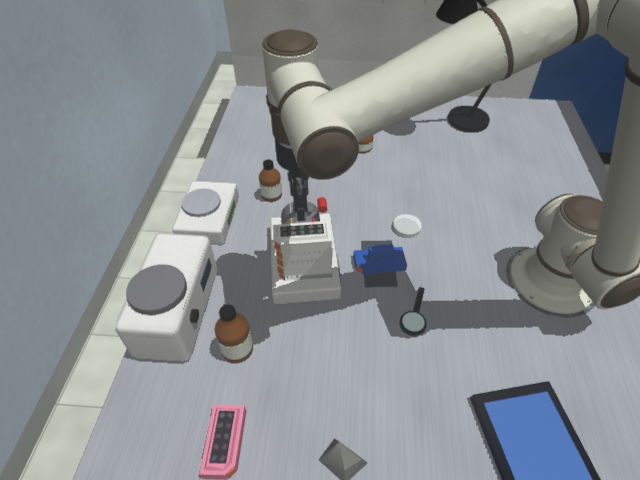

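All four trays are stacked in the side view at (305,250), orange corners aligned at (282,260). The cover lies on the mat at (380,260). Now I fetch the cover.

Call:
send_rows --targets '[{"gripper": -1,"x": -3.78,"y": 0.7,"z": 0,"ax": 0,"ay": 0,"az": 0},{"gripper": -1,"x": -3.78,"y": 0.7,"z": 0,"ax": 0,"ay": 0,"az": 0},{"gripper": -1,"x": -3.78,"y": 0.7,"z": 0,"ax": 0,"ay": 0,"az": 0},{"gripper": -1,"x": -3.78,"y": 0.7,"z": 0,"ax": 0,"ay": 0,"az": 0},{"gripper": -1,"x": -3.78,"y": 0.7,"z": 0,"ax": 0,"ay": 0,"az": 0}]'

```text
clock: 37.37
position: [425.3, -17.1, 243.0]
ee_rot: [0.996, 0.089, -0.002, 0.0]
contact_force: [0.6, 0.9, 1.1]
gripper_width: 85.6
grasp_force: 0.0
```

Call:
send_rows --targets '[{"gripper": -1,"x": 0,"y": 0,"z": 3,"ax": 0,"ay": 0,"az": 0},{"gripper": -1,"x": 0,"y": 0,"z": 3,"ax": 0,"ay": 0,"az": 0},{"gripper": -1,"x": 0,"y": 0,"z": 3,"ax": 0,"ay": 0,"az": 0},{"gripper": -1,"x": 0,"y": 0,"z": 0,"ax": 0,"ay": 0,"az": 0},{"gripper": -1,"x": 0,"y": 0,"z": 0,"ax": 0,"ay": 0,"az": 0}]'

```text
clock: 37.78
position: [426.5, -16.8, 153.5]
ee_rot: [0.996, 0.09, -0.003, 0.001]
contact_force: [0.4, -0.1, 1.3]
gripper_width: 85.4
grasp_force: 0.0
```

```bash
python3 - <<'E'
from look import *
img,d,w=cloud("wrist"); B=blues(img)
print("cover",fit(w,img,(426,-16),16,32,80,B)[:3],"rib",fit(w,img,(426,-16),58,72,60,B)[:3]); a=here(); print(a)
E
```

```text
cover (array([427. , -16.3]), 10.498407363891602, (124.27576446533203, 60.04655075073242)) rib (array([427.7, -16.2]), 10.570117950439453, (59.02688980102539, 16.008066177368164))
(np.float64(428.1052758285555), np.float64(-16.31208540245518), np.float64(155.04931398303063), np.float64(10.296087826612617))
```

Call:
send_rows --targets '[{"gripper": -1,"x": -0.1,"y": 0,"z": 3.5,"ax": 0,"ay": 0,"az": -0.2},{"gripper": -1,"x": 0,"y": 0,"z": 3.5,"ax": 0,"ay": 0,"az": 0},{"gripper": -1,"x": 0,"y": 0,"z": 2.5,"ax": 0,"ay": 0,"az": 0},{"gripper": -1,"x": 0,"y": 0,"z": 1.5,"ax": 0,"ay": 0,"az": 0},{"gripper": -1,"x": 0,"y": 0,"z": 0.8,"ax": 0,"ay": 0,"az": 0}]'

```text
clock: 38.25
position: [427.5, -16.2, 36.3]
ee_rot: [0.996, 0.091, -0.0, 0.0]
contact_force: [0.4, -0.4, 0.1]
gripper_width: 85.2
grasp_force: 0.0
```

Call:
send_rows --targets '[{"gripper": -1,"x": 0,"y": 0,"z": 0,"ax": 0,"ay": 0,"az": 0},{"gripper": -1,"x": 0,"y": 0,"z": 0,"ax": 0,"ay": 0,"az": 0},{"gripper": 1,"x": 0,"y": 0,"z": 0,"ax": 0,"ay": 0,"az": 0},{"gripper": 1,"x": 0,"y": 0,"z": 0,"ax": 0,"ay": 0,"az": 0},{"gripper": 1,"x": 0,"y": 0,"z": 0,"ax": 0,"ay": 0,"az": 0}]'

```text
clock: 38.67
position: [427.6, -16.1, 38.0]
ee_rot: [0.996, 0.091, 0.001, -0.0]
contact_force: [0.2, -0.1, -0.2]
gripper_width: 51.5
grasp_force: 0.0
```

Call:
send_rows --targets '[{"gripper": 1,"x": 0,"y": 0,"z": 0,"ax": 0,"ay": 0,"az": 0},{"gripper": 1,"x": 0,"y": 0,"z": 0,"ax": 0,"ay": 0,"az": 0},{"gripper": 1,"x": 0,"y": 0,"z": 0,"ax": 0,"ay": 0,"az": 0},{"gripper": 1,"x": 0,"y": 0,"z": 0,"ax": 0,"ay": 0,"az": 0},{"gripper": 1,"x": 0,"y": 0,"z": 0,"ax": 0,"ay": 0,"az": 0}]'

```text
clock: 39.08
position: [427.0, -16.4, 37.3]
ee_rot: [0.996, 0.091, 0.0, 0.0]
contact_force: [-1.5, 0.4, 6.4]
gripper_width: 14.8
grasp_force: 59.3
```

```bash
python3 - <<'E'
from look import *
a=here(); print(a)
t=np.array([427,-16.3])-a[:2]; print(t)
b=(a[0],a[1],a[2]+205,a[3]); plan(b,(604.7-t[0]+1,51.2-t[1],b[2],10.3),1)
print("seat z",a[2]-2+172)
E
```

```text
(np.float64(426.99316276167013), np.float64(-16.365811396546093), np.float64(37.347097137807495), np.float64(10.474777476702783))
[0.  0.1]
[{"gripper": 1, "x": 3.76, "y": -0.68, "z": -0.0, "az": 0.03}, {"gripper": 1, "x": 3.76, "y": -0.68, "z": -0.0, "az": 0.03}, {"gripper": 1, "x": 3.76, "y": -0.68, "z": -0.0, "az": 0.03}, {"gripper": 1, "x": 3.76, "y": -0.68, "z": -0.0, "az": 0.03}, {"gripper": 1, "x": 3.76, "y": -0.69, "z": -0.0, "az": 0.03}]
seat z 207.3470971378075
```

Call:
send_rows --targets '[{"gripper": 1,"x": 0,"y": 0,"z": -4.1,"ax": 0,"ay": 0,"az": 0},{"gripper": 1,"x": 0,"y": 0,"z": -4.1,"ax": 0,"ay": 0,"az": 0},{"gripper": 1,"x": 0,"y": 0,"z": -4.1,"ax": 0,"ay": 0,"az": 0},{"gripper": 1,"x": 0,"y": 0,"z": -4.1,"ax": 0,"ay": 0,"az": 0},{"gripper": 1,"x": 0,"y": 0,"z": -4.1,"ax": 0,"ay": 0,"az": 0}]'

```text
clock: 39.5
position: [425.7, -16.5, 243.4]
ee_rot: [0.996, 0.091, -0.001, -0.0]
contact_force: [1.6, -0.1, -3.1]
gripper_width: 15.4
grasp_force: 59.2
```

Call:
send_rows --targets '[{"gripper": 1,"x": 3.76,"y": -0.68,"z": 0,"ax": 0,"ay": 0,"az": 0.03},{"gripper": 1,"x": 3.76,"y": -0.68,"z": 0,"ax": 0,"ay": 0,"az": 0.03},{"gripper": 1,"x": 3.76,"y": -0.68,"z": 0,"ax": 0,"ay": 0,"az": 0.03},{"gripper": 1,"x": 3.76,"y": -0.68,"z": 0,"ax": 0,"ay": 0,"az": 0.03},{"gripper": 1,"x": 3.76,"y": -0.68,"z": 0,"ax": 0,"ay": 0,"az": 0.03}]'

```text
clock: 39.92
position: [606.4, 51.6, 240.9]
ee_rot: [0.996, 0.09, -0.001, -0.0]
contact_force: [0.4, 0.1, -0.3]
gripper_width: 15.0
grasp_force: 59.2
```

Call:
send_rows --targets '[{"gripper": 1,"x": 0,"y": 0,"z": 0,"ax": 0,"ay": 0,"az": 0},{"gripper": 1,"x": 0,"y": 0,"z": 1,"ax": 0,"ay": 0,"az": 0},{"gripper": 1,"x": 0,"y": 0,"z": 0,"ax": 0,"ay": 0,"az": 0},{"gripper": 1,"x": 0,"y": 0,"z": 0,"ax": 0,"ay": 0,"az": 0}]'

```text
clock: 40.25
position: [603.7, 50.4, 230.5]
ee_rot: [0.996, 0.09, -0.002, 0.0]
contact_force: [-0.0, 0.1, -2.0]
gripper_width: 14.8
grasp_force: 59.2
```

```bash
python3 - <<'E'
from look import *
print(here())
E
```

```text
(np.float64(603.7275178575131), np.float64(50.43215713817589), np.float64(230.4837212815916), np.float64(10.287988502902992))
```

Call:
send_rows --targets '[{"gripper": 1,"x": 0.25,"y": -0.1,"z": 0.5,"ax": 0,"ay": 0,"az": 0},{"gripper": 1,"x": 0,"y": 0,"z": 0.5,"ax": 0,"ay": 0,"az": 0},{"gripper": 1,"x": 0,"y": 0,"z": 0.4,"ax": 0,"ay": 0,"az": 0},{"gripper": 1,"x": 0,"y": 0,"z": 0.3,"ax": 0,"ay": 0,"az": 0},{"gripper": 1,"x": 0,"y": 0,"z": 0.2,"ax": 0,"ay": 0,"az": 0}]'

```text
clock: 40.67
position: [607.4, 52.3, 212.5]
ee_rot: [0.996, 0.09, -0.0, -0.0]
contact_force: [-0.4, -1.1, -1.1]
gripper_width: 15.0
grasp_force: 59.2
```

Call:
send_rows --targets '[{"gripper": 1,"x": 0,"y": 0,"z": 0.2,"ax": 0,"ay": 0,"az": 0},{"gripper": 1,"x": 0,"y": 0,"z": 0.2,"ax": 0,"ay": 0,"az": 0},{"gripper": 1,"x": 0,"y": 0,"z": 0.1,"ax": 0,"ay": 0,"az": 0},{"gripper": 1,"x": 0,"y": 0,"z": 0,"ax": 0,"ay": 0,"az": 0},{"gripper": 1,"x": 0,"y": 0,"z": 0,"ax": 0,"ay": 0,"az": 0}]'

```text
clock: 41.08
position: [607.9, 52.4, 208.0]
ee_rot: [0.996, 0.09, 0.0, 0.0]
contact_force: [0.2, 0.0, -0.7]
gripper_width: 15.1
grasp_force: 59.2
```

Call:
send_rows --targets '[{"gripper": 1,"x": 0,"y": 0,"z": 0.1,"ax": 0,"ay": 0,"az": 0},{"gripper": 1,"x": 0,"y": 0,"z": 0.1,"ax": 0,"ay": 0,"az": 0},{"gripper": 1,"x": 0,"y": 0,"z": 0.1,"ax": 0,"ay": 0,"az": 0},{"gripper": 1,"x": 0,"y": 0,"z": 0,"ax": 0,"ay": 0,"az": 0}]'

```text
clock: 41.42
position: [608.2, 52.4, 207.4]
ee_rot: [0.996, 0.09, 0.001, 0.0]
contact_force: [-2.9, 0.7, 7.7]
gripper_width: 14.9
grasp_force: 60.5
```

Call:
send_rows --targets '[{"gripper": -1,"x": 0,"y": 0,"z": 0,"ax": 0,"ay": 0,"az": 0},{"gripper": -1,"x": 0,"y": 0,"z": 0,"ax": 0,"ay": 0,"az": 0},{"gripper": -1,"x": 0,"y": 0,"z": 0,"ax": 0,"ay": 0,"az": 0},{"gripper": -1,"x": 0,"y": 0,"z": 0,"ax": 0,"ay": 0,"az": 0},{"gripper": -1,"x": 0,"y": 0,"z": 0,"ax": 0,"ay": 0,"az": 0}]'

```text
clock: 41.83
position: [607.8, 52.4, 204.6]
ee_rot: [0.996, 0.09, -0.0, 0.0]
contact_force: [-0.6, 0.6, 0.4]
gripper_width: 74.5
grasp_force: 0.0
```

Call:
send_rows --targets '[{"gripper": -1,"x": 0,"y": 0,"z": -2,"ax": 0,"ay": 0,"az": 0},{"gripper": -1,"x": 0,"y": 0,"z": -4,"ax": 0,"ay": 0,"az": 0},{"gripper": -1,"x": 0,"y": 0,"z": -4,"ax": 0,"ay": 0,"az": 0},{"gripper": -1,"x": 0,"y": 0,"z": 0,"ax": 0,"ay": 0,"az": 0},{"gripper": -1,"x": 0,"y": 0,"z": 0,"ax": 0,"ay": 0,"az": 0}]'

```text
clock: 42.25
position: [609.0, 52.7, 308.1]
ee_rot: [0.996, 0.09, 0.003, -0.001]
contact_force: [-0.1, -0.3, -1.0]
gripper_width: 85.1
grasp_force: 0.0
```

```bash
python3 - <<'E'
from look import *
img,d,w=cloud("wrist"); B=blues(img)
print("cover",fit(w,img,DOCK,186,202,80,B)[:3],"rib",fit(w,img,DOCK,225,245,60,B)[:3]); a=here(); print(a)
k=B&(np.hypot(w[...,0]-DOCK[0],w[...,1]-DOCK[1])<70); print("z",np.nanpercentile(w[k][:,2],[5,25,50,75,95]))
knob()
# retreat to robot side, then to the -x side of the knob
b=plan(a,(*S(-130,-60),a[2],DY),1); b=plan(b,(*S(-125,-137),b[2],DY),1); plan(b,(*S(-125,-137),112,DY),1)
E
```

```text
cover (array([604.3,  51.9]), 10.492783546447754, (124.69944763183594, 59.99228286743164)) rib (array([605.6,  52. ]), 10.024704933166504, (59.04667663574219, 15.892033576965332))
(np.float64(607.88451967346), np.float64(52.61763954964933), np.float64(305.50961612250694), np.float64(10.302515448075228))
z [189.7 190.4 191.  191.7 231. ]
scene 143 lx [-61.6 -51.3 -30.9] z [ 86.8 124.4 129.9] ang 0.08
side 65 lx [-63.6 -55.3 -48.1] z [121.2 125.  128.2] ang 0.05
[{"gripper": 1, "x": -3.33, "y": 1.55, "z": -0.0, "az": 0.0}, {"gripper": 1, "x": -3.32, "y": 1.54, "z": -0.0, "az": 0.0}, {"gripper": 1, "x": -3.33, "y": 1.55, "z": -0.0, "az": 0.0}, {"gripper": 1, "x": -3.33, "y": 1.55, "z": -0.0, "az": 0.0}]
[{"gripper": 1, "x": 0.25, "y": 3.85, "z": -0.0, "az": 0.0}, {"gripper": 1, "x": 0.25, "y": 3.85, "z": -0.0, "az": 0.0}]
[{"gripper": 1, "x": 0.0, "y": -0.0, "z": 3.87, "az": 0.0}, {"gripper": 1, "x": 0.0, "y": -0.0, "z": 3.87, "az": 0.0}, {"gripper": 1, "x": 0.0, "y": -0.0, "z": 3.87, "az": 0.0}, {"gripper": 1, "x": 0.0, "y": -0.0, "z": 3.87, "az": 0.0}, {"gripper": 1, "x": 0.0, "y": -0.0, "z": 3.87, "az": 0.0}]
```

The cover is seated on the stack: level, body top at about 191–194 mm. Now I move to the robot side of the knob with the fingers shut.

Call:
send_rows --targets '[{"gripper": 1,"x": -3.33,"y": 1.55,"z": 0,"ax": 0,"ay": 0,"az": 0},{"gripper": 1,"x": -3.33,"y": 1.55,"z": 0,"ax": 0,"ay": 0,"az": 0},{"gripper": 1,"x": -3.33,"y": 1.55,"z": 0,"ax": 0,"ay": 0,"az": 0},{"gripper": 1,"x": -3.33,"y": 1.55,"z": 0,"ax": 0,"ay": 0,"az": 0},{"gripper": 1,"x": 0.25,"y": 3.85,"z": 0,"ax": 0,"ay": 0,"az": 0}]'

```text
clock: 42.82
position: [489.8, -69.7, 303.4]
ee_rot: [0.996, 0.092, -0.003, -0.001]
contact_force: [1.3, 0.3, 0.4]
gripper_width: 25.9
grasp_force: 0.0
```

Call:
send_rows --targets '[{"gripper": 1,"x": 0.25,"y": 3.85,"z": 3,"ax": 0,"ay": 0,"az": 0},{"gripper": 1,"x": 0,"y": 0,"z": 4,"ax": 0,"ay": 0,"az": 0},{"gripper": 1,"x": 0,"y": 0,"z": 4,"ax": 0,"ay": 0,"az": 0},{"gripper": 1,"x": 0,"y": 0,"z": 4,"ax": 0,"ay": 0,"az": 0},{"gripper": 1,"x": 0,"y": 0,"z": 4,"ax": 0,"ay": 0,"az": 0}]'

```text
clock: 43.23
position: [503.7, -102.3, 116.6]
ee_rot: [0.996, 0.089, -0.001, -0.0]
contact_force: [1.0, 0.7, -0.9]
gripper_width: -0.1
grasp_force: 0.0
```

Call:
send_rows --targets '[{"gripper": 1,"x": 0,"y": 0,"z": 0.7,"ax": 0,"ay": 0,"az": 0},{"gripper": 1,"x": 0,"y": 0,"z": 0,"ax": 0,"ay": 0,"az": 0},{"gripper": 1,"x": 0,"y": 0,"z": 0,"ax": 0,"ay": 0,"az": 0}]'

```text
clock: 43.48
position: [506.0, -101.9, 113.1]
ee_rot: [0.996, 0.09, 0.0, 0.0]
contact_force: [-0.0, 0.8, 0.6]
gripper_width: 0.2
grasp_force: 0.0
```

```bash
cat >> h.py <<'E'
def loc():
    h=here(); v=np.array(h[:2])-DOCK; c,s=np.cos(np.radians(DY)),np.sin(np.radians(DY)); print("local",v@[c,s],v@[-s,c],"z",h[2],"yaw",h[3])
E
python3 -c "
from h import *; loc()"
```

```text
local -124.7588616481446 -131.89365251384248 z 113.08385169634107 yaw 10.365701047845963
```

Call:
send_rows --targets '[{"gripper": 1,"x": 2,"y": 0.5,"z": 0.3,"ax": 0,"ay": 0,"az": 0},{"gripper": 1,"x": 1.5,"y": 0,"z": 0,"ax": 0,"ay": 0,"az": 0},{"gripper": 1,"x": 1.2,"y": 0,"z": 0,"ax": 0,"ay": 0,"az": 0},{"gripper": 1,"x": 1.2,"y": 0,"z": 0,"ax": 0,"ay": 0,"az": 0},{"gripper": 1,"x": 1.2,"y": 0,"z": 0,"ax": 0,"ay": 0,"az": 0}]'

```text
clock: 43.9
position: [576.9, -94.1, 112.8]
ee_rot: [0.996, 0.09, 0.001, 0.0]
contact_force: [-2.4, -1.2, 2.8]
gripper_width: 0.2
grasp_force: 1.4
```

Call:
send_rows --targets '[{"gripper": 1,"x": 1.2,"y": 0,"z": 0,"ax": 0,"ay": 0,"az": 0},{"gripper": 1,"x": 1.2,"y": 0,"z": 0,"ax": 0,"ay": 0,"az": 0},{"gripper": 1,"x": 1.2,"y": 0,"z": 0,"ax": 0,"ay": 0,"az": 0},{"gripper": 1,"x": 1.2,"y": 0,"z": 0,"ax": 0,"ay": 0,"az": 0},{"gripper": 1,"x": 0.8,"y": 0,"z": 0,"ax": 0,"ay": 0,"az": 0}]'

```text
clock: 44.32
position: [632.9, -83.7, 112.4]
ee_rot: [0.996, 0.09, 0.002, 0.0]
contact_force: [-1.5, -0.6, -1.0]
gripper_width: -0.2
grasp_force: 0.8
```

Call:
send_rows --targets '[{"gripper": 1,"x": 0.5,"y": 0,"z": 0,"ax": 0,"ay": 0,"az": 0},{"gripper": 1,"x": 0,"y": 0,"z": 0,"ax": 0,"ay": 0,"az": 0},{"gripper": 1,"x": 0,"y": 0,"z": 0,"ax": 0,"ay": 0,"az": 0}]'

```text
clock: 44.57
position: [636.7, -82.9, 110.4]
ee_rot: [0.996, 0.09, 0.001, 0.0]
contact_force: [-0.8, -0.1, -0.2]
gripper_width: -0.1
grasp_force: 0.0
```

```bash
python3 -c "
from h import *; loc(); knob()"
```

```text
local 7.154876988525527 -136.58585986890486 z 110.40915777500408 yaw 10.323897182473301
scene 153 lx [-31.7  31.3  40.3] z [ 87.  137.  141.5] ang 0.98
side none
```

Call:
send_rows --targets '[{"gripper": 1,"x": 0.7,"y": 0,"z": 0,"ax": 0,"ay": 0,"az": 0},{"gripper": 1,"x": 0.7,"y": 0,"z": 0,"ax": 0,"ay": 0,"az": 0},{"gripper": 1,"x": 0,"y": 0,"z": 0,"ax": 0,"ay": 0,"az": 0},{"gripper": 1,"x": 0,"y": 0,"z": 0,"ax": 0,"ay": 0,"az": 0}]'

```text
clock: 45.0
position: [650.5, -80.4, 109.2]
ee_rot: [0.996, 0.09, 0.0, 0.0]
contact_force: [0.0, -0.5, -0.2]
gripper_width: -0.1
grasp_force: 0.0
```

```bash
python3 -c "
from h import *; loc(); knob()"
```

```text
local 21.200536485093846 -136.62859589098204 z 109.2327085124958 yaw 10.320999738329169
scene 161 lx [-31.7  45.3  54.9] z [ 87.1 130.4 135.3] ang 1.14
side none
```

Call:
send_rows --targets '[{"gripper": 1,"x": -2,"y": 0,"z": 0,"ax": 0,"ay": 0,"az": 0},{"gripper": 1,"x": -3,"y": 0,"z": -2,"ax": 0,"ay": 0,"az": 0},{"gripper": 1,"x": -4,"y": 0,"z": -4,"ax": 0,"ay": 0,"az": 0},{"gripper": 1,"x": -4,"y": 0,"z": -4,"ax": 0,"ay": 0,"az": 0},{"gripper": 1,"x": 0,"y": 0,"z": -3,"ax": 0,"ay": 0,"az": 0}]'

```text
clock: 45.52
position: [537.0, -100.8, 219.1]
ee_rot: [0.996, 0.089, -0.002, -0.001]
contact_force: [0.2, 0.9, -0.1]
gripper_width: -0.3
grasp_force: 0.0
```

Call:
send_rows --targets '[{"gripper": 1,"x": 0,"y": 0,"z": 0,"ax": 0,"ay": 0,"az": 0},{"gripper": 1,"x": 0,"y": 0,"z": 0,"ax": 0,"ay": 0,"az": 0}]'

```text
clock: 45.68
position: [543.6, -100.0, 221.1]
ee_rot: [0.996, 0.09, 0.003, 0.0]
contact_force: [0.8, -0.2, -0.4]
gripper_width: -0.0
grasp_force: 0.0
```

```bash
python3 - <<'E'
from h import *
loc(); knob()
c,s=np.cos(np.radians(DY)),np.sin(np.radians(DY)); H=S(0,-140)
for cam in("wrist","scene","side"):
    img,d,w=cloud(cam); save(img,"z"+cam); hsv=cv2.cvtColor(img,cv2.COLOR_RGB2HSV)
    k=((hsv[...,0]<6)|(hsv[...,0]>172))&(hsv[...,1]>120)&(w[...,2]>100)&(np.hypot(w[...,0]-H[0],w[...,1]-H[1])<90)
    v=w[k]-[*H,45]; lx=v[:,:2]@[c,s]; z=v[:,2]
    if k.sum()<8: print(cam,k.sum()); continue
    # circle/box-free: fit centre (90 from hinge) minimising distance to an 11 mm circle
    th=np.arange(.7,1.4,.01); e=[np.median(np.abs(np.hypot(lx-90*np.sin(t-.65),z-90*np.cos(t-.65))-11)) for t in th]
    i=np.argmin(e); print(cam,k.sum(),"lx",np.percentile(lx,[2,50,98]),"z",np.percentile(z+45,[2,50,98]),"theta",th[i],e[i])
E
```

```text
local -87.45465618379082 -136.81215884043928 z 221.12939644457722 yaw 10.311593500235794
scene 164 lx [-33.6  44.9  54.6] z [ 87.  129.6 135.1] ang 1.14
side none
wrist 1597 lx [33.12437259 36.8508657  41.20452681] z [120.68127705 129.0618621  132.30064516] theta 1.1800000000000004 0.6774893985912502
scene 143 lx [35.32076112 46.9257263  55.22000632] z [114.8641487  131.13589896 135.92265376] theta 1.1700000000000004 0.9978557899627987
side 103 lx [35.50271805 44.08366485 52.28812298] z [115.52331843 130.04036652 134.66970905] theta 1.1900000000000004 1.626172515667097
```

View pics/zwrist.png

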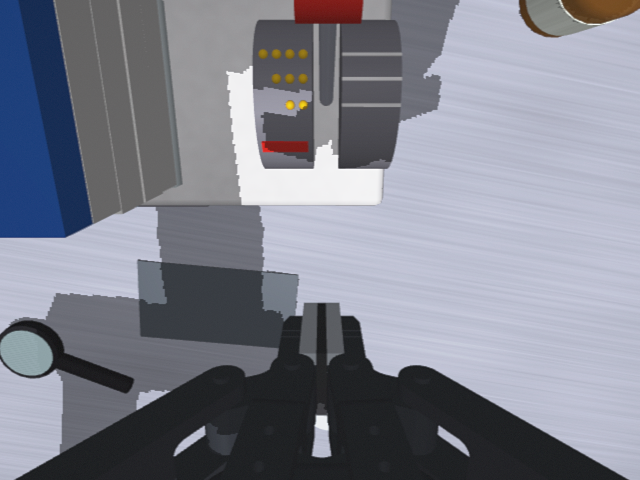

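```bash
python3 - <<'E'
from h import *
c,s=np.cos(np.radians(DY)),np.sin(np.radians(DY)); H=S(0,-140)
img,d,w=cloud("wrist"); hsv=cv2.cvtColor(img,cv2.COLOR_RGB2HSV)
y=(hsv[...,0]>18)&(hsv[...,0]<35)&(hsv[...,1]>150)&(hsv[...,2]>120)
for r0,r1 in((47,60),(71,85),(97,112)):
    k=y.copy(); k[:r0]=0;k[r1:]=0;k[:,:250]=0;k[:,315:]=0
    v=w[k]-[*H,45]; lx=np.median(v[:,:2]@[c,s]); z=np.median(v[:,2]); print(k.sum(),lx,z,np.hypot(lx,z),.65+np.arctan2(lx,z))
E
```

```text
226 23.02229803524925 45.50913579238107 51.00105535568084 1.1183429235277376
169 8.89071632225445 50.72508144259899 51.49833710015404 0.8235101426655758
113 nan nan nan nan
```

The estimates put the lever at about 1.16–1.19 rad, inside the 1.06–1.24 band. The robot is clear of everything, so I hand in.

```bash
python3 -c "
from bench import arm; print(arm.job_done())"
```

```text
the job is handed in; nothing more can be done
None
```

I handed the job in with all four trays stacked and level on the carrier, the cover seated on top, and the lever at about 1.17 rad (four-dot mark: 1.15); the hand-in call returned no verdict.

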